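# Set up the cookbook stand on its snap-over kickstand and steady it

## Task

The cookbook stand is lying on its face with its kickstand folded up against its back. While it lies there, flip the kickstand over its centre until it snaps out against its stop; then take the stand by its top rail, raise it onto its feet and tip it back until it rests on both feet and the kickstand. Finish still gripping the top rail, so that the stand cannot tip forward while I set the heavy cookbook on its ledge, and leave the cookbook, the mug and the spice jar where they are.

Things in the scene. Friction and masses are not known exactly. Their poses are not given: they have to be found in the camera images.
- stand: Cookbook stand, 0.6-1 kg, loose: two pale wooden uprights (280 long, 18 wide, 22 deep, centres 210 mm apart), round steel top rail, two low slats; open from the upper slat (top edge at x=133 mm) to the rail. Origin: middle of the foot line, mid-depth of the uprights. x: from feet to top; y: across; z: out of the back. It starts lying on its face, x axis dipping 9 degrees towards the top.
- foot_edge (a point): Middle of the back edge of the uprights' lower ends (x=0, z=11 mm in the stand's frame). Set up, the stand rests on this edge and on the kickstand's foot, about 80 mm behind it, its x axis 19 degrees off vertical, leaning towards its back.
- ledge (a point): Middle of the front edge of the ledge's lip (x=54, z=-47 mm in the stand's frame; 232 mm across; the lip's front face runs from x=30 to 54). The ledge sticks out in front near the feet; lying on its face the stand rests on this edge and on the uprights' tops, and raising it rolls it over the lip onto its feet.
- top_rail (a point): Middle of the top rail, a round steel bar 12 mm in diameter, 192 mm free length along the stand's y axis, at x=262, z=3 mm in the stand's frame. Free all round; about 17 mm above the table while the stand lies. The stand can swing about the rail in a light grip.
- hub (a point): Middle of the kickstand's hinge pin, which runs along the stand's y axis in a 34 mm wide steel hub on the back of the upper slat (x=115, z=12 mm in the stand's frame).
- leg_foot (a point): Centre of the kickstand's rubber foot: a round-ended roller 14 mm in diameter, 26 mm long along the stand's y axis, 108 mm from the hinge pin at the end of a flat steel bar 14 mm wide, 5 mm thick. Folded, it is 39 mm short of the top rail over the open frame, about 30 mm above the table; pinched by its ends from above it turns in the grip.
- leg (a joint): Angle of the kickstand about the hub pin, rad: 0 folded along the back, foot towards the top rail; 1.57 square to the back; 2.44 out at its stop, slanting towards the feet, 40 degrees from the uprights. A spring pulls it to 0 below the centre at 1.22, to 2.44 above it; 1.5 N at the foot moves it; over 3 N lifts the stand.
- cookbook: Closed cloth-bound hardback cookbook with a plain pale panel on its cover, lying flat, 165 x 210 x 34 mm, 0.8 kg; origin in the middle of its underside. Leave alone.
- mug: Cream mug with dark stripes, standing upside down, 92 x 127 x 95 mm with its handle; origin at its lower rim. Leave alone.
- spice_jar: Small spice jar with a black cap, 41 mm in diameter, 105 mm tall; origin in the middle of its underside. Leave alone.

How it is judged (in metres and radians):
On the way, in this order (a step that is already met when the one before it is completed fails the run):
1. the kickstand is flipped over against its stop while the stand still lies on the table (value of joint leg above 2.3 rad and angle between stand's own x axis and vertical above 1.2 rad), for 0.2 s.
2. the stand is raised upright with the kickstand still out (value of joint leg above 2.3 rad and angle between stand's own x axis and vertical below 0.5 rad), for 0.2 s.
At the end, for the whole second after the job is handed in: Kickstand out at its stop; both feet and the kickstand's foot on the table (within about 7 mm), leaning back 14 to 26 degrees, level across, still; top rail gripped (over 6 N); cookbook, mug and spice jar within 20 mm of their starts and not touching the stand (value of joint leg above 2.3 rad and angle between stand's own x axis and vertical between 0.25 and 0.45 rad and angle between stand's own y axis and vertical between 1.5 and 1.64 rad and height (world z) of stand below 0.011 m and height (world z) of leg_foot below 0.014 m and contact force between the fingers and stand above 6 N and linear speed of stand below 0.02 m/s and contact force between stand and cookbook below 0.1 N and contact force between stand and mug below 0.1 N and contact force between stand and spice_jar below 0.1 N and distance of each of cookbook, mug, spice_jar from where it was at the start of the episode below 0.02 m and x of the grasp point in the frame of stand between 0.238 and 0.28 m and z of the grasp point in the frame of stand between -0.022 and 0.028 m and y of the grasp point in the frame of stand between -0.097 and 0.097 m); the arm keeps its last pose, push and grip.
It fails at once if the cookbook, mug or spice jar is pushed (distance of any of cookbook, mug, spice_jar from where it was at the start of the episode above 0.03 m).
It also fails if it takes over 61 s, if anything falls off the work surface, if the arm or the gripper's body presses on something with over 40 N, if the wrist force passes 120 N, or if a joint passes its speed limit or range.

## Robot

A 7-joint arm with a two-finger parallel gripper is mounted at the origin on a cart in front of the work surface, level with it; the furniture and walls round the work are solid. World frame = base frame: x ahead of the robot, y to its left, z up, the work surface at z = 0. Lengths are in mm, angles in rad, forces in N, time in s.
With the tool pointing down it reaches from about 400 to 875 mm from the base axis. Payload 4.4 kg.
Tool frame: the origin (TCP) lies midway between the tips of the shut fingers; the grasp point (between the pads) lies 19 mm behind it; z points along the fingers, y is the line along which they close (so a half turn about z gives the same grasp; the last joint's range is limited). The gripper opens to 85 mm and grips with 20 to 120 N. Pads are 22 mm wide; open, the fingers measure 114 mm over their backs; the gripper's body (76 mm by 85 mm) begins 54 mm behind the grasp point. The pads swing forward as they close: fully open they stand 13 mm farther back than shut.
Start: joints at [1.102, 0.628, 0.038, 1.517, -0.027, 0.996, -0.02], TCP at [254.825, -597.981, 231.313] pointing down, gripper open.
Joint ranges: [-3.06, 3.06], [-0.37, 2.12], [-1.25, 1.32], [0.18, 2.47], [-1.1, 4.24], [0.23, 1.98], [-2.94, 2.94]. Speed limits (rad/s): [2.57, 2.57, 3.14, 3.14, 3.14, 3.14, 3.14].

## Interface

Orientations are given as [roll, pitch, yaw] about the fixed x, y, z axes, in that order (R = Rz(yaw) Ry(pitch) Rx(roll)).
In Python, from cell import monitor, cams, ctrl gives the robot as it stands.
- The arm moves only by the tool drive_tool, never from a script. Its argument "motion" is a list of rows, each an object with "fingers": the opening, from 0 (shut) to 1 (fully open); "linear": the shift along the tool's x, y, z in m, a list of three; "twist": the turn about the tool's z in rad. In form: [{"fingers": fingers, "linear": [x, y, z], "twist": twist}, ...]. A call has 1 to 5 rows; each row shifts and turns the commanded pose from where the row before left it, along the tool's axes as they then stand; what a row does not reach is not made up. A row lasts 1/12 s, in which the tool goes at most 41.7 mm and 7.16 degrees, less where a joint would pass 70% of its speed; a pose out of reach is approached as far as the arm can. A call with a gripper value outside its range is refused whole. The fingers move at their own pace and stop on an object; the grip force is fixed at half the most. Time passes only in rows, so rows that do not move let the fingers close. It gives the time, the measured TCP pose, the force, the opening and the grip force at its end, in the units of the state.
- monitor.read_state(): the state, without advancing time (a new reading comes with each control period).
- cams.get_image(name): name is "scene" or "side" or "wrist"; returns a dict with "color" (420x560x3 uint8, blue, green, red), "K" (3x3 intrinsics, pixels), "k1" (the pictures are not rectified: a ray, as slopes to the right and down, at radius r is drawn at 1 + k1 r^2 times it, then the intrinsics apply), "R" (3x3) and "t" (3): a world point X has camera coordinates R X + t. Camera axes: x right, y down, z forward; pixel columns grow to the right and rows downward; lengths in mm; the calibration is good to about 2 mm. A picture is of the moment at which its call begins. There is no depth.
- ctrl.finish_job(): hands the job in; it is judged then, once.
The state is a dict: "clock": time; "qpos": joint angles; "qd": joint speeds; "tau": joint torques, N m; "eef_pos": TCP position; "tool_rot": TCP orientation; "force": force on the tool from outside, world axes, zero at the start; "torque": the same for the moment, N m; "width": finger opening in mm; "gripper_force": force on a finger pad.
Only numpy, scipy, OpenCV 4.12 (cv2) and the standard library are available. Lean on these libraries where they do the work, as an engineer would, in place of code of your own. Each camera call takes 0.05 s, during which the arm holds its last target. There are 200 camera calls.

## Working session

There is one attempt and no reset: what is moved stays moved. The work goes in short steps, Python scripts to look and compute and a tool call to move; the robot and the scene stay as the last step left them, time stands still between calls to the robot, and variables do not carry over. Pictures are saved under pics/ and viewed, at most 10 in all, crops included, and the job is handed in when it is done.

Besides the shell and the picture viewer there is one more tool, called in YAML: its name, and indented under it one key for each argument. drive_tool: Moves the arm, as the interface text tells. Its arguments: {"type":"object","properties":{"motion":{"type":"array"}},"required":["motion"]}

```bash
ls; mkdir -p pics
python3 - <<'E'
from cell import monitor,cams,ctrl
import cv2,pickle
s=monitor.read_state();print({k:s[k] for k in('clock','eef_pos','tool_rot','width','force')})
d={}
for n in('scene','side','wrist'):
    d[n]=cams.get_image(n);cv2.imwrite(f'pics/{n}0.png',d[n]['color']); print(n,d[n]['K'],d[n]['k1'],d[n]['R'],d[n]['t'])
pickle.dump(d,open('d0.pkl','wb'))
E
```

```text
pics
{'clock': 0.0, 'eef_pos': array([ 254.57095584, -597.39058921,  230.38458391]), 'tool_rot': array([-3.13967168e+00,  3.01176578e-05,  4.02792830e-01]), 'width': 85.25176937614037, 'force': array([-0.52076327, -0.50502959,  0.58893535])}
scene [[427.94526806   0.         271.83661754]
 [  0.         427.94526806 212.85359201]
 [  0.           0.           1.        ]] 0.03603009352542714 [[-0.92458626 -0.38078388 -0.01199472]
 [-0.24569207  0.62003906 -0.7451087 ]
 [ 0.29116258 -0.68597026 -0.66683518]] [516.33987627 194.49555501 880.09614631]
side [[508.10440555   0.         287.57118807]
 [  0.         508.10440555 207.39892955]
 [  0.           0.           1.        ]] -0.15413642124646312 [[ 0.7592159   0.65081339  0.00575757]
 [ 0.49163208 -0.56767883 -0.66033223]
 [-0.4264846   0.50416533 -0.75095153]] [-447.79461797 -235.19525092 1882.31457092]
wrist [[299.6055205    0.         282.27786222]
 [  0.         299.6055205  205.23743813]
 [  0.           0.           1.        ]] 0.0034875569969044615 [[ 0.39204114 -0.91994502 -0.00221458]
 [-0.88811705 -0.37910299  0.25986347]
 [-0.23989966 -0.09991037 -0.96564283]] [-650.13418036  -32.56630195  379.40581674]
```

View pics/scene0.png

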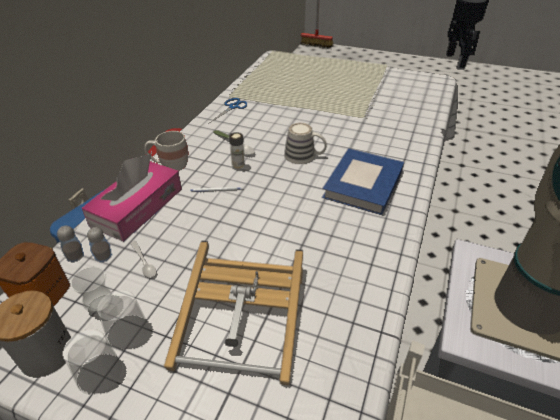

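View pics/side0.png

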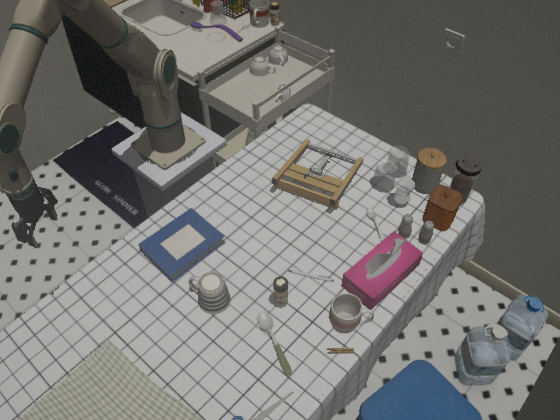

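Run:
```python
import cv2,pickle,numpy as np
d=pickle.load(open('d0.pkl','rb'))
a=cv2.resize(d['scene']['color'][230:390,160:320],(560,560),interpolation=cv2.INTER_CUBIC) # 3.5x
b=cv2.resize(d['side']['color'][130:210,265:375],None,fx=5,fy=5,interpolation=cv2.INTER_CUBIC)
cv2.imwrite('pics/a.png',a);cv2.imwrite('pics/b.png',b)
```

```text
(no output)
```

View pics/a.png

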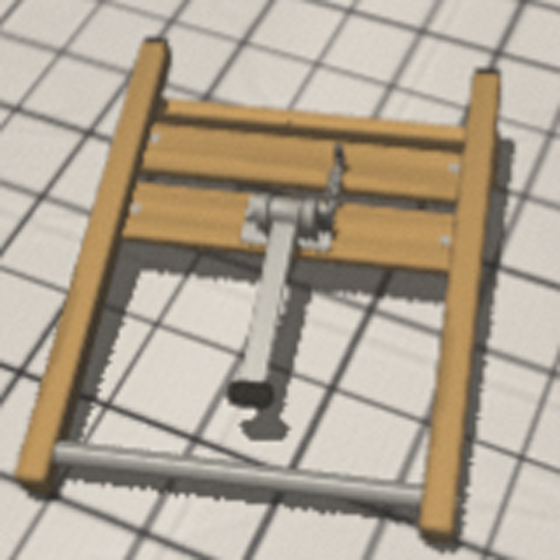

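View pics/b.png

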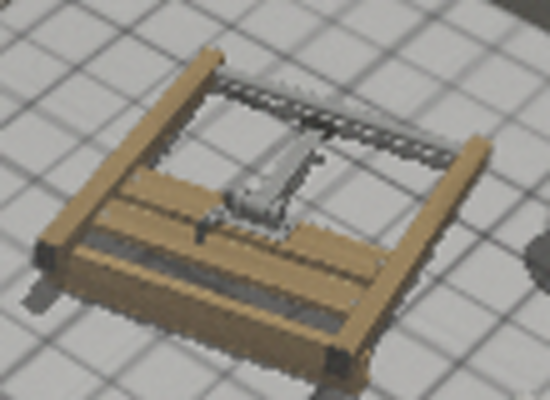

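```bash
cat > h.py <<'E'
import numpy as np,cv2,pickle
from scipy.optimize import least_squares
from scipy.spatial.transform import Rotation as Ro
def proj(c,X):
    p=np.atleast_2d(X)@np.array(c['R']).T+c['t']; s=p[:,:2]/p[:,2:]
    s=s*(1+c['k1']*(s**2).sum(1,keepdims=True)); K=c['K']
    return s*[K[0,0],K[1,1]]+[K[0,2],K[1,2]]
def standR(yaw,pitch,roll=0): # pitch>0: x axis dips
    return Ro.from_euler('xyz',[roll,pitch,yaw]).as_matrix()
def ray(c,uv):
    u=(np.array(uv)-[c['K'][0,2],c['K'][1,2]])/[c['K'][0,0],c['K'][1,1]]; s=u.copy()
    for _ in range(9): s=u/(1+c['k1']*(s@s))
    R=np.array(c['R']); return -R.T@c['t'], R.T@np.append(s,1)
def onplane(c,uv,z):
    o,v=ray(c,uv); return o+v*(z-o[2])/v[2]
E
python3 - <<'E'
from h import *
d=pickle.load(open('d0.pkl','rb'))
A={(0,-114,11):(146,41),(0,-96,11):(168,43),(0,96,11):(476,72),(0,114,11):(498,73),(280,-114,11):(18,472),(280,-96,11):(46,477),(280,96,11):(422,522),(280,114,11):(455,528),(262,-96,3):(58,452),(262,96,3):(422,494)}
B={(0,114,11):(37,243),(0,96,11):(62,250),(0,-96,11):(325,347),(0,-114,11):(352,353),(280,114,11):(205,48),(280,96,11):(222,55),(280,-96,11):(472,138),(280,-114,11):(491,145),(262,96,3):(218,74),(262,-96,3):(452,157)}
def res(p,full=False):
    R=standR(p[3],p[4]); T=p[:3]; o=[]
    for c,D,f,off in((d['scene'],A,3.5,(160,230)),(d['side'],B,5,(265,130))):
        X=np.array(list(D))@R.T+T; o.append(proj(c,X)-(np.array(list(D.values()))+.5)/f-off+.5)
    o.append([[0.3*(p[2]-54.9),100*(p[4]-.157)]])
    return np.vstack(o).ravel()
c=d['scene']
f1=onplane(c,(205,243),40);f2=onplane(c,(230,365),17);print(f1,f2)
yaw=np.arctan2(*(f2-f1)[[1,0]])
s=least_squares(res,[f1[0],f1[1],55,yaw,.157],loss='soft_l1');print(s.x,np.abs(s.fun).mean());print(s.fun.reshape(-1,2).round(1).tolist())
R=standR(*s.x[3:]);np.save('pose.npy',s.x)
for n,X in dict(rail=(262,0,3),hub=(115,0,12),foot=(223,0,12+7)).items(): print(n,R@X+s.x[:3])
print(onplane(c,np.array((250,390))/3.5+[160,230],30), proj(c,R@[223,0,15]+s.x[:3]))
print(R)
for n,(uv,z) in dict(jar=((238,165),0),mug=((300,158),0),book=((365,180),34)).items(): print(n,onplane(c,uv,z))
E
```

```text
[675.74915431 112.57654521  40.        ] [497.17988233 346.47543225  17.        ]
[5.66472984e+02 9.67966501e+01 5.42772822e+01 1.82695197e+00
 1.51406286e-01] 0.8356255459942256
[[-1.2, -1.9], [0.5, -1.8], [-0.7, -2.3], [1.3, -1.8], [-1.9, 1.3], [-0.2, 1.0], [-0.8, 1.2], [0.1, 0.7], [0.1, -0.1], [0.5, 0.4], [-1.5, 0.8], [-1.6, 1.1], [-0.3, 0.9], [-0.5, 1.5], [-0.5, -0.1], [0.5, -0.1], [-0.6, -0.8], [0.3, -0.6], [-0.9, 0.3], [1.4, -0.3], [-0.2, -0.6]]
rail [500.73650661 347.78611598  17.72590051]
hub [537.21093425 208.52253789  48.79472646]
foot [509.89321136 312.82475951  39.42517036]
[511.57657663 309.71375899  30.        ] [[231.34137943 341.21631231]]
[[-0.25046502 -0.96737115 -0.03821443]
 [ 0.95630437 -0.25336351  0.14590712]
 [-0.15082848  0.          0.98855995]]
jar [ 765.05660292 -238.81233557    0.        ]
mug [ 606.63623074 -339.73390747    0.        ]
book [ 394.35329349 -258.63529628   34.        ]
```

```bash
cat >> h.py <<'E'
def plan(targets,step=36,f=1,start=None):
    """rows through TCP targets (x,y,z,yaw) mm; printed for drive_tool"""
    from cell import monitor
    s=monitor.read_state(); p=np.append(s['eef_pos'],s['tool_rot'][2])
    if start is not None: p=np.array(start,float)
    out=[]
    for t in targets:
        t=np.array(t,float); D=t-p; D[3]=(D[3]+np.pi)%(2*np.pi)-np.pi
        n=int(np.ceil(max(np.linalg.norm(D[:3])/step,abs(D[3])/.12,1)))
        for k in range(n):
            rem=n-k; d=(t-p); d[3]=(d[3]+np.pi)%(2*np.pi)-np.pi; d=d/rem
            y=p[3]; c,s_=np.cos(y),np.sin(y)
            l=np.round(np.array([c*d[0]+s_*d[1], s_*d[0]-c*d[1], -d[2]])/1000,4); tw=round(-d[3],3)
            out.append('{"fingers":%g,"linear":[%g,%g,%g],"twist":%g}'%(f,*l,tw))
            p=p+np.array([c*l[0]*1e3+s_*l[1]*1e3, s_*l[0]*1e3-c*l[1]*1e3, -l[2]*1e3, -tw])
    for i in range(0,len(out),5): print('['+','.join(out[i:i+5])+']')
E
python3 -c "
from h import *
plan([(470,-200,225,1.15),(510.5,311,150,1.827)])"
```

```text
[{"fingers":1,"linear":[0.0272,-0.0216,0.0004],"twist":-0.057},{"fingers":1,"linear":[0.0284,-0.0201,0.0004],"twist":-0.058},{"fingers":1,"linear":[0.0295,-0.0184,0.0004],"twist":-0.057},{"fingers":1,"linear":[0.0305,-0.0167,0.0004],"twist":-0.058},{"fingers":1,"linear":[0.0315,-0.0149,0.0004],"twist":-0.057}]
[{"fingers":1,"linear":[0.0322,-0.013,0.0004],"twist":-0.058},{"fingers":1,"linear":[0.033,-0.0111,0.0005],"twist":-0.057},{"fingers":1,"linear":[0.0335,-0.0093,0.0004],"twist":-0.058},{"fingers":1,"linear":[0.034,-0.0073,0.0005],"twist":-0.057},{"fingers":1,"linear":[0.0344,-0.0053,0.0004],"twist":-0.058}]
[{"fingers":1,"linear":[0.0346,-0.0033,0.0005],"twist":-0.057},{"fingers":1,"linear":[0.0348,-0.0014,0.0004],"twist":-0.058},{"fingers":1,"linear":[0.0347,0.0006,0.0005],"twist":-0.057},{"fingers":1,"linear":[0.0322,-0.0115,0.005],"twist":-0.045},{"fingers":1,"linear":[0.0327,-0.01,0.005],"twist":-0.045}]
[{"fingers":1,"linear":[0.0331,-0.0085,0.005],"twist":-0.045},{"fingers":1,"linear":[0.0334,-0.007,0.005],"twist":-0.045},{"fingers":1,"linear":[0.0337,-0.0055,0.005],"twist":-0.045},{"fingers":1,"linear":[0.0339,-0.004,0.005],"twist":-0.045},{"fingers":1,"linear":[0.0341,-0.0024,0.005],"twist":-0.045}]
[{"fingers":1,"linear":[0.0342,-0.0009,0.005],"twist":-0.045},{"fingers":1,"linear":[0.0342,0.0006,0.005],"twist":-0.045},{"fingers":1,"linear":[0.0341,0.0022,0.005],"twist":-0.045},{"fingers":1,"linear":[0.034,0.0037,0.005],"twist":-0.045},{"fingers":1,"linear":[0.0338,0.0052,0.005],"twist":-0.046}]
[{"fingers":1,"linear":[0.0335,0.0067,0.005],"twist":-0.045},{"fingers":1,"linear":[0.0331,0.0083,0.005],"twist":-0.046},{"fingers":1,"linear":[0.0328,0.0098,0.005],"twist":-0.045}]
```

drive_tool:
  motion:
    - {"fingers": 1, "linear": [0.027, -0.022, 0], "twist": -0.057}
    - {"fingers": 1, "linear": [0.028, -0.02, 0], "twist": -0.058}
    - {"fingers": 1, "linear": [0.03, -0.018, 0], "twist": -0.057}
    - {"fingers": 1, "linear": [0.031, -0.017, 0], "twist": -0.058}
    - {"fingers": 1, "linear": [0.032, -0.015, 0], "twist": -0.057}

```text
clock: 0.57
eef_pos: [338.5, -442.5, 231.1]
tool_rot: [-3.141, -0.0, 0.692]
force: [0.0, 0.3, 0.3]
width: 85.3
gripper_force: 0.0
```

drive_tool:
  motion:
    - {"fingers": 1, "linear": [0.032, -0.013, 0], "twist": -0.058}
    - {"fingers": 1, "linear": [0.033, -0.011, 0], "twist": -0.057}
    - {"fingers": 1, "linear": [0.034, -0.009, 0], "twist": -0.058}
    - {"fingers": 1, "linear": [0.034, -0.007, 0], "twist": -0.057}
    - {"fingers": 1, "linear": [0.034, -0.005, 0], "twist": -0.058}

```text
clock: 0.98
eef_pos: [422.2, -290.4, 231.3]
tool_rot: [-3.141, -0.0, 0.981]
force: [1.0, -1.6, 0.4]
width: 85.2
gripper_force: 0.0
```

drive_tool:
  motion:
    - {"fingers": 1, "linear": [0.035, -0.003, 0], "twist": -0.057}
    - {"fingers": 1, "linear": [0.035, -0.001, 0], "twist": -0.058}
    - {"fingers": 1, "linear": [0.035, 0.001, 0], "twist": -0.057}
    - {"fingers": 1, "linear": [0.032, -0.012, 0.005], "twist": -0.045}
    - {"fingers": 1, "linear": [0.033, -0.01, 0.005], "twist": -0.045}

```text
clock: 1.4
eef_pos: [478.5, -130.1, 221.2]
tool_rot: [3.141, -0.0, 1.242]
force: [0.6, 0.5, -0.5]
width: 85.3
gripper_force: 0.0
```

drive_tool:
  motion:
    - {"fingers": 1, "linear": [0.033, -0.009, 0.005], "twist": -0.045}
    - {"fingers": 1, "linear": [0.033, -0.007, 0.005], "twist": -0.045}
    - {"fingers": 1, "linear": [0.034, -0.006, 0.005], "twist": -0.045}
    - {"fingers": 1, "linear": [0.034, -0.004, 0.005], "twist": -0.045}
    - {"fingers": 1, "linear": [0.034, -0.002, 0.005], "twist": -0.045}

```text
clock: 1.82
eef_pos: [490.4, 40.1, 196.1]
tool_rot: [-3.141, 0.0, 1.467]
force: [1.1, 0.5, 0.2]
width: 85.3
gripper_force: 0.0
```

drive_tool:
  motion:
    - {"fingers": 1, "linear": [0.034, -0.001, 0.005], "twist": -0.045}
    - {"fingers": 1, "linear": [0.034, 0.001, 0.005], "twist": -0.045}
    - {"fingers": 1, "linear": [0.034, 0.002, 0.005], "twist": -0.045}
    - {"fingers": 1, "linear": [0.034, 0.004, 0.005], "twist": -0.045}
    - {"fingers": 1, "linear": [0.02, 0.004, 0.005], "twist": -0.045}

```text
clock: 2.23
eef_pos: [504.1, 199.4, 171.2]
tool_rot: [3.141, -0.003, 1.696]
force: [0.2, 0.5, 0.1]
width: 85.8
gripper_force: 0.0
```

```bash
python3 -c "
from h import *
from cell import cams
w=cams.get_image('wrist');cv2.imwrite('pics/w1.png',w['color']);pickle.dump(w,open('w1.pkl','wb'))
x=np.load('pose.npy');R=standR(*x[3:])
for q in((262,-96,3),(262,96,3),(223,0,12),(115,0,12)): print(q,proj(w,R@q+x[:3]))
plan([(510.5,311,150,1.827)])"
```

```text
(262, -96, 3) [[406.43053021  11.93136634]]
(262, 96, 3) [[190.56431544  43.63996047]]
(223, 0, 12) [[303.15397698  70.33917455]]
(115, 0, 12) [[317.66539025 193.45596728]]
[{"fingers":1,"linear":[0.0265,0.0051,0.0051],"twist":-0.031},{"fingers":1,"linear":[0.0263,0.006,0.0051],"twist":-0.031},{"fingers":1,"linear":[0.0261,0.0068,0.0052],"twist":-0.032},{"fingers":1,"linear":[0.0259,0.0076,0.0051],"twist":-0.031}]
```

View pics/w1.png

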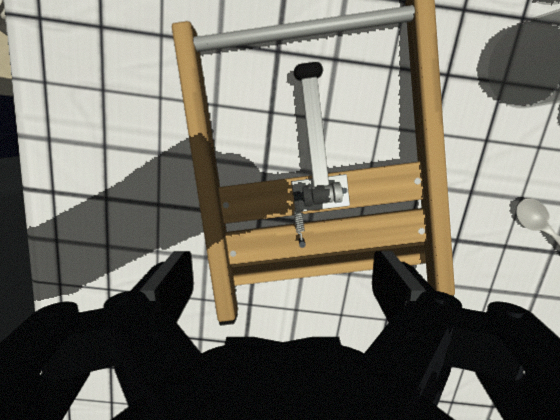

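Run:
```python
from h import *
d=pickle.load(open('d0.pkl','rb'));w=pickle.load(open('w1.pkl','rb'))
A={(0,-114,11):(146,41),(0,114,11):(498,73),(280,-114,11):(18,472),(280,-96,11):(46,477),(280,96,11):(422,522),(280,114,11):(455,528),(262,-96,3):(58,452),(262,96,3):(422,494),(223,0,12):(250,388)}
B={(0,114,11):(37,243),(0,-114,11):(352,353),(280,114,11):(205,48),(280,96,11):(222,55),(280,-96,11):(472,138),(280,-114,11):(491,145),(262,96,3):(218,74),(262,-96,3):(452,157)}
W={(280,114,11):(174,25),(280,96,11):(190,22),(0,114,11):(219,322),(0,96,11):(236,318),(262,96,3):(197,45),(262,-96,3):(412,14),(223,0,12):(308,70),(115,0,12):(319,193)}
def res(p):
    R=standR(p[3],p[4]); o=[]
    for c,D,f,off in((d['scene'],A,3.5,(160,230)),(d['side'],B,5,(265,130)),(w,W,1,(0,0))):
        X=np.array(list(D))@R.T+p[:3]; o.append(proj(c,X)-(np.array(list(D.values()))+.5)/f-off+.5)
    o.append([[0.5*(p[2]-54.9),200*(p[4]-.157)]])
    return np.vstack(o).ravel()
s=least_squares(res,np.load('pose.npy'),loss='soft_l1');print(s.x);print(s.fun.reshape(-1,2).round(1).tolist())
np.save('pose.npy',s.x);R=standR(*s.x[3:])
for n,X in dict(rail=(262,0,3),hub=(115,0,12),foot=(223,0,12)).items(): print(n,R@X+s.x[:3])
f=R@[223,0,12]+s.x[:3]
plan([(*f[:2],100,s.x[3]),(*f[:2],13,s.x[3])])
```

```text
[5.69818536e+02 9.62750146e+01 5.02447873e+01 1.82639509e+00
 1.49705202e-01]
[[-2.1, -1.2], [-0.1, -1.1], [-3.1, 1.4], [-1.4, 1.1], [-2.5, 1.2], [-1.7, 0.8], [-1.1, 0.0], [-1.2, 0.5], [-1.0, 1.6], [-0.8, 2.2], [0.2, 3.0], [0.1, 1.1], [1.1, 1.1], [-0.0, 0.5], [0.9, 0.6], [-0.2, 1.5], [2.0, 1.0], [-4.8, -1.8], [-0.6, -1.7], [-0.9, 2.7], [0.3, 4.6], [-1.5, 0.7], [-3.5, 0.6], [-1.3, 2.2], [1.7, 0.5], [-2.3, -1.5]]
rail [504.20621343 347.36084243  14.13481347]
hub [540.61639215 208.02604206  44.95870502]
foot [513.61672248 311.34862153  28.85086814]
[{"fingers":1,"linear":[0.0265,0.0059,0.0176],"twist":-0.031},{"fingers":1,"linear":[0.0263,0.0068,0.0176],"twist":-0.031},{"fingers":1,"linear":[0.026,0.0075,0.0177],"twist":-0.031},{"fingers":1,"linear":[0.0258,0.0084,0.0176],"twist":-0.032},{"fingers":1,"linear":[0,-0,0.029],"twist":0}]
[{"fingers":1,"linear":[0,-0,0.029],"twist":0},{"fingers":1,"linear":[0.0001,-0,0.029],"twist":0}]
```

drive_tool:
  motion:
    - {"fingers": 1, "linear": [0.0265, 0.006, 0.0176], "twist": -0.031}
    - {"fingers": 1, "linear": [0.0263, 0.007, 0.0176], "twist": -0.031}
    - {"fingers": 1, "linear": [0.026, 0.0075, 0.0176], "twist": -0.031}
    - {"fingers": 1, "linear": [0.0255, 0.0075, 0.0176], "twist": -0.032}
    - {"fingers": 1, "linear": [0, 0, 0], "twist": 0}

```text
clock: 2.7
eef_pos: [512.3, 308.1, 97.8]
tool_rot: [-3.139, -0.004, 1.822]
force: [0.4, 1.2, 0.6]
width: 85.4
gripper_force: 0.0
```

Run:
```python
from h import *
from cell import cams,monitor
w=cams.get_image('wrist');cv2.imwrite('pics/w2.png',w['color']);pickle.dump(w,open('w2.pkl','wb'))
s=monitor.read_state();print(s['eef_pos'],s['tool_rot'])
x=np.load('pose.npy');R=standR(*x[3:])
for q in((262,-96,3),(262,96,3),(223,0,12),(115,0,12)): print(q,proj(w,R@q+x[:3]))
print(proj(w,[*s['eef_pos'][:2],30]))
```

```text
[512.93247415 304.92073388  98.85371854] [-3.13835097e+00 -1.30568658e-03  1.81917760e+00]
(262, -96, 3) [[410.77895238 158.55197597]]
(262, 96, 3) [[155.48740197 159.63697107]]
(223, 0, 12) [[283.24743414 212.09062291]]
(115, 0, 12) [[283.77467098 350.02835034]]
[[280.18296166 220.39942186]]
```

View pics/w2.png

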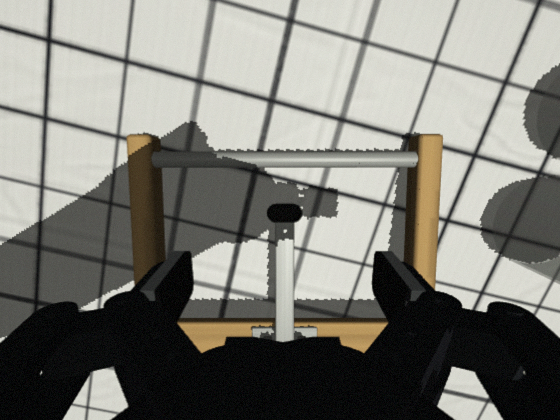

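drive_tool:
  motion:
    - {"fingers": 1, "linear": [0.006, 0, 0.02], "twist": 0}
    - {"fingers": 1, "linear": [0, 0, 0.02], "twist": 0}
    - {"fingers": 1, "linear": [0, 0, 0.02], "twist": 0}
    - {"fingers": 1, "linear": [0, 0, 0.018], "twist": 0}
    - {"fingers": 1, "linear": [0, 0, 0.01], "twist": 0}

```text
clock: 3.17
eef_pos: [513.1, 305.6, 11.5]
tool_rot: [-3.139, 0.002, 1.813]
force: [1.2, -0.7, -0.7]
width: 85.8
gripper_force: 0.0
```

drive_tool:
  motion:
    - {"fingers": 0.6, "linear": [0, 0, 0], "twist": 0}
    - {"fingers": 0.5, "linear": [0, 0, 0], "twist": 0}
    - {"fingers": 0.45, "linear": [0, 0, 0], "twist": 0}
    - {"fingers": 0.4, "linear": [0, 0, 0], "twist": 0}
    - {"fingers": 0.4, "linear": [0, 0, 0], "twist": 0}

```text
clock: 3.58
eef_pos: [514.2, 308.3, 14.1]
tool_rot: [3.14, -0.001, 1.815]
force: [0.0, 0.1, -0.1]
width: 34.0
gripper_force: 0.0
```

Run:
```python
from h import *
from cell import cams,monitor
w=cams.get_image('wrist');cv2.imwrite('pics/w3.png',w['color']);pickle.dump(w,open('w3.pkl','wb'))
s=monitor.read_state();print(s['eef_pos'],s['tool_rot'],s['width'],s['force'])
print(proj(w,[[*s['eef_pos'][:2],30],[513,311,30]]))
```

```text
[514.0785337  308.29833867  13.91957885] [ 3.13998520e+00 -5.08023638e-04  1.81463847e+00] 34.025359997870204 [ 0.07805839  1.15493273 -0.06646158]
[[279.09458773 268.91737708]
 [278.22582144 263.2567874 ]]
```

View pics/w3.png

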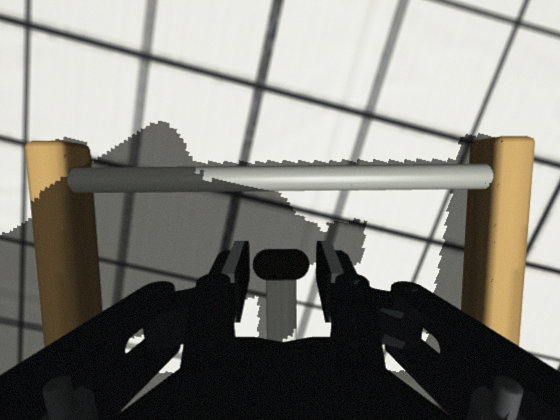

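drive_tool:
  motion:
    - {"fingers": 0.3, "linear": [0.003, 0, 0.002], "twist": 0}
    - {"fingers": 0.1, "linear": [0, 0, 0], "twist": 0}
    - {"fingers": 0, "linear": [0, 0, 0], "twist": 0}
    - {"fingers": 0, "linear": [0, 0, 0], "twist": 0}

```text
clock: 3.97
eef_pos: [512.9, 310.4, 11.6]
tool_rot: [3.142, 0.001, 1.814]
force: [-1.7, -2.2, 5.9]
width: 21.9
gripper_force: 58.4
```

Run:
```python
import numpy as np
f=np.arange(0,2.21,.11)-.157
s=108*np.cos(f);z=108*np.sin(f)
print(np.c_[np.diff(s),-np.diff(z)].round(1).tolist(), (s-s[0]).round(), (z-z[0]).round())
```

```text
[[1.2, -11.8], [-0.1, -11.9], [-1.4, -11.8], [-2.7, -11.6], [-3.9, -11.2], [-5.1, -10.7], [-6.3, -10.1], [-7.4, -9.3], [-8.3, -8.5], [-9.2, -7.5], [-10.0, -6.4], [-10.6, -5.3], [-11.1, -4.1], [-11.5, -2.9], [-11.8, -1.6], [-11.9, -0.3], [-11.8, 1.0], [-11.6, 2.3], [-11.3, 3.6], [-10.9, 4.8]] [   0.    1.    1.   -0.   -3.   -7.  -12.  -18.  -26.  -34.  -43.  -53.
  -64.  -75.  -87.  -98. -110. -122. -134. -145. -156.] [  0.  12.  24.  35.  47.  58.  69.  79.  88.  97. 104. 111. 116. 120.
 123. 125. 125. 124. 121. 118. 113.]
```

drive_tool:
  motion:
    - {"fingers": 0, "linear": [0.001, 0, -0.008], "twist": 0}
    - {"fingers": 0, "linear": [0, 0, -0.012], "twist": 0}
    - {"fingers": 0, "linear": [-0.001, 0, -0.012], "twist": 0}
    - {"fingers": 0, "linear": [-0.002, 0, -0.011], "twist": 0}

```text
clock: 4.3
eef_pos: [512.9, 308.3, 55.0]
tool_rot: [-3.141, 0.001, 1.815]
force: [0.7, -2.4, -5.4]
width: 21.5
gripper_force: 58.8
```

Run:
```python
from h import *
from cell import cams,monitor
a=cams.get_image('wrist')['color'];b=cams.get_image('side')['color'][120:220,255:385]
b=cv2.resize(b,None,fx=3,fy=3,interpolation=cv2.INTER_CUBIC)
a=cv2.resize(a,(400,300));cv2.imwrite('pics/m4.png',np.hstack([a,b]))
s=monitor.read_state();print(s['eef_pos'],s['width'],s['force'],s['gripper_force'])
```

```text
[513.72838685 308.09771366  55.8921097 ] 21.854170354214222 [ 1.62521193 -1.82100769 -3.43041502] 58.771398067474365
```

View pics/m4.png

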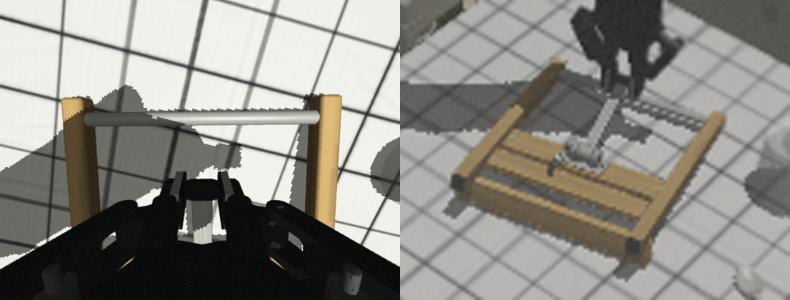

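drive_tool:
  motion:
    - {"fingers": 0, "linear": [-0.004, 0, -0.011], "twist": 0}
    - {"fingers": 0, "linear": [-0.005, 0, -0.011], "twist": 0}
    - {"fingers": 0, "linear": [-0.006, 0, -0.01], "twist": 0}
    - {"fingers": 0, "linear": [-0.0075, 0, -0.0095], "twist": 0}
    - {"fingers": 0, "linear": [-0.0085, 0, -0.0085], "twist": 0}

```text
clock: 4.82
eef_pos: [520.7, 280.0, 105.6]
tool_rot: [3.14, -0.003, 1.815]
force: [-2.2, 2.6, -1.6]
width: 10.4
gripper_force: 58.8
```

drive_tool:
  motion:
    - {"fingers": 0, "linear": [-0.009, 0, -0.0075], "twist": 0}
    - {"fingers": 0, "linear": [-0.01, 0, -0.0065], "twist": 0}
    - {"fingers": 0, "linear": [-0.0105, 0, -0.0055], "twist": 0}
    - {"fingers": 0, "linear": [-0.011, 0, -0.004], "twist": 0}
    - {"fingers": 0, "linear": [-0.0115, 0, -0.003], "twist": 0}

```text
clock: 5.23
eef_pos: [533.7, 227.4, 130.9]
tool_rot: [3.141, -0.0, 1.815]
force: [-0.9, 3.4, -5.4]
width: 10.4
gripper_force: 65.9
```

drive_tool:
  motion:
    - {"fingers": 0, "linear": [-0.012, 0, -0.0015], "twist": 0}
    - {"fingers": 0, "linear": [-0.012, 0, 0], "twist": 0}
    - {"fingers": 0, "linear": [-0.012, 0, 0.001], "twist": 0}
    - {"fingers": 0, "linear": [-0.0115, 0, 0.0025], "twist": 0}
    - {"fingers": 0, "linear": [-0.011, 0, 0.004], "twist": 0}

```text
clock: 5.65
eef_pos: [547.7, 170.1, 124.0]
tool_rot: [-3.141, 0.0, 1.814]
force: [-1.0, 2.0, -4.6]
width: 10.5
gripper_force: 65.7
```

Run:
```python
from h import *
from cell import cams,monitor
a=cams.get_image('wrist')['color'];b=cams.get_image('side')['color'][100:220,250:390]
b=cv2.resize(b,(400,343),interpolation=cv2.INTER_CUBIC)[:300]
a=cv2.resize(a,(400,300));cv2.imwrite('pics/m5.png',np.hstack([a,b]))
s=monitor.read_state();print(s['eef_pos'],s['width'],s['force'],s['gripper_force'])
```

```text
[547.12186791 166.07003955 122.56977387] 10.323843172177165 [-0.65911124 -2.04389669 -8.78633065] 65.23504444397986
```

View pics/m5.png

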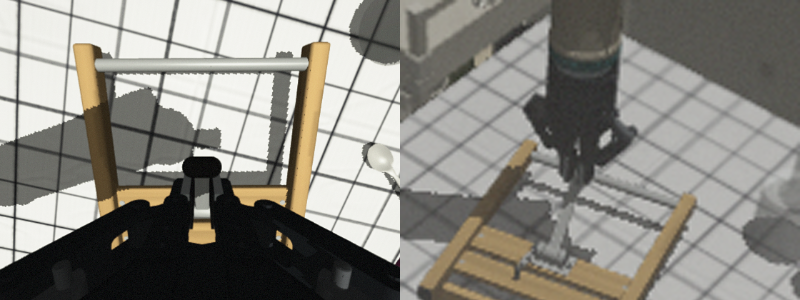

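Run:
```python
from h import *
from cell import cams,monitor
w=cams.get_image('wrist');sd=cams.get_image('side');sc=cams.get_image('scene');pickle.dump((w,sd,sc),open('n5.pkl','wb'))
W={(280,114,11):(104,62),(280,96,11):(140,60),(262,96,3):(137,90),(262,-96,3):(431,90),(280,-96,11):(438,60),(280,-114,11):(461,59),(133,0,11):(285,262)}
S={(280,114,11):(295.5,149),(280,-114,11):(352,168)}
def res(p):
    R=standR(p[3],p[4]); o=[]
    for c,D in((w,W),(sd,S)): o.append(proj(c,np.array(list(D))@R.T+p[:3])-np.array(list(D.values())))
    o.append([[.5*(p[2]-54.3),200*(p[4]-.157)]])
    return np.vstack(o).ravel()
s=least_squares(res,np.load('pose.npy'),loss='soft_l1');x=s.x;print(x);print(s.fun.reshape(-1,2).round(1).tolist());np.save('pose5.npy',x)
R=standR(*x[3:]);
st=monitor.read_state();print(st['eef_pos'],st['force'],st['width'])
g=R.T@(st['eef_pos']+[0,0,19]-x[:3]);print('grasp in stand',g,'angle',np.arctan2(g[2]-12,g[0]-115),np.hypot(g[2]-12,g[0]-115))
for a in np.arange(.6,2.5,.2):
    q=R@[115+108*np.cos(a),0,12+108*np.sin(a)]+x[:3];print(round(a,2),q.round(),proj(w,q).round())
```

```text
[ 5.92191640e+02 -3.33304781e+00  5.84661552e+01  1.81264279e+00
  5.35620965e-02]
[[3.6, -2.3], [-4.3, -0.3], [7.1, 1.3], [-5.0, 0.6], [-3.3, -1.1], [1.9, -0.3], [-0.0, 9.9], [-1.0, 0.4], [2.7, 2.1], [2.1, -20.7]]
[546.85518787 170.64246969 123.62714809] [ 0.23601394 -0.85282966 -7.43858604] 10.43078754335352
grasp in stand [175.00677361   2.35064451  93.66456607] angle 0.9370971809133057 101.34058531071253
0.6 [542. 198. 120.] [[286. 192.]]
0.8 [546. 186. 138.] [[286. 229.]]
1.0 [549. 170. 152.] [[286. 277.]]
1.2 [554. 152. 163.] [[287. 332.]]
1.4 [559. 132. 170.] [[287. 388.]]
1.6 [564. 111. 172.] [[287. 436.]]
1.8 [569.  90. 171.] [[287. 470.]]
2.0 [574.  70. 165.] [[286. 488.]]
2.2 [579.  52. 155.] [[286. 492.]]
2.4 [583.  35. 141.] [[286. 485.]]
```

drive_tool:
  motion:
    - {"fingers": 0, "linear": [0.003, 0, 0.008], "twist": 0}
    - {"fingers": 0, "linear": [0.003, 0, 0.008], "twist": 0}
    - {"fingers": 0, "linear": [0.003, 0, 0.008], "twist": 0}
    - {"fingers": 0, "linear": [0, 0, 0], "twist": 0}

```text
clock: 6.23
eef_pos: [544.9, 186.5, 100.2]
tool_rot: [3.138, -0.006, 1.82]
force: [-2.6, 7.2, 1.7]
width: 10.2
gripper_force: 62.0
```

drive_tool:
  motion:
    - {"fingers": 0.22, "linear": [0, 0, 0], "twist": 0}
    - {"fingers": 0.26, "linear": [0, 0, 0], "twist": 0}
    - {"fingers": 0.5, "linear": [0, 0, 0], "twist": 0}
    - {"fingers": 1, "linear": [0, 0, 0], "twist": 0}
    - {"fingers": 1, "linear": [0, 0, 0], "twist": 0}

```text
clock: 6.65
eef_pos: [545.6, 179.9, 100.5]
tool_rot: [3.141, 0.001, 1.814]
force: [0.3, -1.8, 0.8]
width: 58.0
gripper_force: 0.0
```

drive_tool:
  motion:
    - {"fingers": 1, "linear": [0, 0, -0.025], "twist": 0}
    - {"fingers": 1, "linear": [0, 0, -0.025], "twist": 0}
    - {"fingers": 1, "linear": [0, 0, -0.02], "twist": 0}
    - {"fingers": 1, "linear": [0, 0, 0], "twist": 0}
    - {"fingers": 1, "linear": [0, 0, 0], "twist": 0}

```text
clock: 7.07
eef_pos: [546.1, 180.2, 171.6]
tool_rot: [3.139, 0.0, 1.814]
force: [-0.2, 0.0, -1.2]
width: 85.4
gripper_force: 0.0
```

```bash
cat >> h.py <<'E'
GX,GY=np.meshgrid(np.arange(-15,296,3.),np.arange(-129,130,3.))
P=np.c_[GX.ravel(),GY.ravel(),np.full(GX.size,11.)]; P=P[~((abs(P[:,1])<26)&(P[:,0]>60))]
def sat(img):
    h=cv2.cvtColor(img,cv2.COLOR_BGR2HSV); m=((h[...,0]>5)&(h[...,0]<25)&(h[...,1]>90)&(h[...,2]>40)).astype(np.float32)
    return cv2.GaussianBlur(m,(0,0),1.5)
def samp(m,uv): return cv2.remap(m,uv[:,:1].astype(np.float32),uv[:,1:].astype(np.float32),cv2.INTER_LINEAR,borderMode=cv2.BORDER_CONSTANT,borderValue=np.nan).ravel()
def match(refs,cur,pose0,guess,free=(0,1,3),PP=P):
    """refs/cur: lists of camera dicts; find pose whose stand texture matches"""
    T=[samp(sat(r['color']),proj(r,PP@standR(*p0[3:]).T+p0[:3])) for r,p0 in zip(refs,pose0)]
    M=[sat(c['color']) for c in cur]; free=list(free)
    def cost(v):
        p=np.array(guess,float); p[free]+=v*np.array([10,10,10,.1,.1])[free]; R=standR(*p[3:]); e=0
        for c,t,m in zip(cur,T,M):
            g=samp(m,proj(c,PP@R.T+p[:3])); ok=~(np.isnan(g)|np.isnan(t))
            e+=np.mean((g-t)[ok]**2) if ok.sum()>300 else 1
        return e/len(T)
    from scipy.optimize import minimize,differential_evolution
    r=differential_evolution(cost,[(-8,8) if i!=3 else (-2,2) for i in free],seed=1,popsize=20,maxiter=60,polish=False)
    r=minimize(cost,r.x,method='Nelder-Mead')
    p=np.array(guess,float); p[free]+=r.x*np.array([10,10,10,.1,.1])[free]; return p,r.fun
E
python3 - <<'E'
from h import *
from cell import cams,monitor
d=pickle.load(open('d0.pkl','rb'));w1=pickle.load(open('w1.pkl','rb'))
cur={n:cams.get_image(n) for n in('scene','side','wrist')};pickle.dump(cur,open('n6.pkl','wb'))
p0=np.load('pose.npy');refs=dict(scene=d['scene'],side=d['side'],wrist=w1)
g=np.load('pose5.npy').copy();g[2]=p0[2];g[4]=p0[4]
for ns in(['scene'],['side'],['scene','side'],['wrist']):
    p,f=match([refs[n] for n in ns],[cur[n] for n in ns],[p0]*len(ns),g);print(ns,p.round(3),f)
    R=standR(*p[3:]);print('  rail',R@[262,0,3]+p[:3],'foot',R@[223,0,12]+p[:3])
st=monitor.read_state();print(st['eef_pos'])
E
```

```text
['scene'] [5.89688e+02 7.58200e+00 5.02450e+01 1.81100e+00 1.50000e-01] 0.009854234755039215
  rail [527.90355679 259.63729721  14.13481347] foot [536.76511586 223.48608     28.85086814]
['side'] [5.89305e+02 6.22600e+00 5.02450e+01 1.81000e+00 1.50000e-01] 0.00966225378215313
  rail [527.80916087 258.35179377  14.13481347] foot [536.62928608 222.19044526  28.85086814]
['scene', 'side'] [5.89526e+02 7.12700e+00 5.02450e+01 1.81000e+00 1.50000e-01] 0.009922856464982033
  rail [527.95420359 259.23446074  14.13481347] foot [536.78521476 223.07576916  28.85086814]
['wrist'] [5.89605e+02 8.72400e+00 5.02450e+01 1.81300e+00 1.50000e-01] 0.06451980024576187
  rail [527.48200706 260.69624234  14.13481347] foot [536.39207972 224.55695153  28.85086814]
[544.57889815 179.75182276 169.43453223]
```

Run:
```python
from h import *
cur=pickle.load(open('n6.pkl','rb'))
p=np.array([589.5,7.3,50.2,1.811,.15]);np.save('pose6.npy',p);R=standR(*p[3:])
for n in('scene','side','wrist'):
    c=cur[n];g=cv2.cvtColor(c['color'],cv2.COLOR_BGR2GRAY)
    u,v=proj(c,R@[223,0,12]+p[:3])[0].round().astype(int);print(n,u,v)
    r=11;q=g[v-r:v+r+1,u-r:u+r+1];m=(q<45).astype(np.uint8);k,l,s,cc=cv2.connectedComponentsWithStats(m)
    print([(s[i,4],(cc[i]+[u-r,v-r]).round(1).tolist()) for i in range(1,k)])
plan([(536.6,223.3,100,1.811)])
```

```text
scene 240 302
[]
side 318 173
[]
wrist 283 147
[(np.int32(305), [283.3, 148.4])]
[{"fingers":1,"linear":[0.0147,0.0009,0.0231],"twist":0.001},{"fingers":1,"linear":[0.0147,0.0009,0.0232],"twist":0.001},{"fingers":1,"linear":[0.0148,0.0009,0.0231],"twist":0.001}]
```

drive_tool:
  motion:
    - {"fingers": 1, "linear": [0.015, 0.001, 0.025], "twist": 0}
    - {"fingers": 1, "linear": [0.015, 0.001, 0.025], "twist": 0}
    - {"fingers": 1, "linear": [0.013, 0.001, 0.025], "twist": 0}
    - {"fingers": 1, "linear": [0, 0, 0.025], "twist": 0}
    - {"fingers": 1, "linear": [0, 0, 0.02], "twist": 0}

```text
clock: 7.63
eef_pos: [535.9, 223.5, 47.5]
tool_rot: [-3.138, -0.0, 1.817]
force: [-0.5, -0.3, 0.5]
width: 85.5
gripper_force: 0.0
```

drive_tool:
  motion:
    - {"fingers": 0.8, "linear": [0, 0, 0.018], "twist": 0}
    - {"fingers": 0.6, "linear": [0, 0, 0.015], "twist": 0}
    - {"fingers": 0.5, "linear": [0, 0, 0.007], "twist": 0}
    - {"fingers": 0.4, "linear": [0, 0, 0], "twist": 0}
    - {"fingers": 0.4, "linear": [0, 0, 0], "twist": 0}

```text
clock: 8.05
eef_pos: [537.4, 222.7, 10.0]
tool_rot: [-3.14, 0.0, 1.815]
force: [0.8, -0.4, -0.4]
width: 34.5
gripper_force: 0.0
```

Run:
```python
from h import *
from cell import cams,monitor
st=monitor.read_state();print(st['eef_pos'],st['tool_rot'],st['width'],st['force'])
w=cams.get_image('wrist');pickle.dump(w,open('w7.pkl','wb'))
p=np.load('pose6.npy');R=standR(*p[3:]);q=R@[223,0,12]+p[:3];print(q,proj(w,q),proj(w,st['eef_pos']+[0,0,20]))
g=cv2.cvtColor(w['color'],cv2.COLOR_BGR2GRAY);m=(g<45).astype(np.uint8);m[290:]=0
k,l,s,cc=cv2.connectedComponentsWithStats(m);print([(s[i].tolist(),cc[i].round(1).tolist()) for i in range(1,k) if s[i,4]>150])
```

```text
[537.38283436 222.70979502   9.96128387] [-3.14041526e+00  2.19581801e-04  1.81493272e+00] 34.52385711676278 [ 0.81856978 -0.43270108 -0.36768581]
[536.61729583 223.20718279  28.74054939] [[277.86472738 270.64127651]] [[279.21002683 273.25354571]]
[([191, 144, 10, 32, 183], [195.3, 161.1]), ([474, 152, 28, 30, 581], [486.7, 164.9]), ([61, 163, 27, 20, 198], [75.6, 171.3]), ([61, 193, 34, 97, 2439], [78.3, 243.8]), ([139, 200, 54, 90, 836], [175.4, 254.2]), ([465, 200, 31, 90, 1981], [479.5, 245.9]), ([186, 241, 64, 49, 1397], [226.7, 272.7]), ([315, 241, 62, 49, 1372], [337.9, 272.6]), ([251, 260, 57, 30, 1479], [279.2, 275.5]), ([0, 278, 31, 12, 170], [14.8, 283.4]), ([391, 281, 36, 9, 223], [406.3, 286.0])]
```

drive_tool:
  motion:
    - {"fingers": 0.3, "linear": [-0.001, 0, 0.001], "twist": 0}
    - {"fingers": 0.29, "linear": [0, 0, 0], "twist": 0}
    - {"fingers": 0.29, "linear": [0, 0, 0], "twist": 0}
    - {"fingers": 0.29, "linear": [0, 0, 0], "twist": 0}

```text
clock: 8.43
eef_pos: [537.5, 222.2, 10.1]
tool_rot: [-3.141, -0.0, 1.815]
force: [-3.9, 0.8, 5.0]
width: 24.9
gripper_force: 6.9
```

drive_tool:
  motion:
    - {"fingers": 0.27, "linear": [0, 0, 0], "twist": 0}
    - {"fingers": 0.27, "linear": [0, 0, 0], "twist": 0}

```text
clock: 8.6
eef_pos: [537.5, 222.3, 10.2]
tool_rot: [-3.141, -0.0, 1.815]
force: [-4.5, 1.3, 6.9]
width: 23.6
gripper_force: 27.0
```

drive_tool:
  motion:
    - {"fingers": 0.28, "linear": [0, 0, -0.006], "twist": 0}
    - {"fingers": 0.28, "linear": [0.001, 0, -0.008], "twist": 0}
    - {"fingers": 0.28, "linear": [0, 0, -0.008], "twist": 0}
    - {"fingers": 0.28, "linear": [-0.001, 0, -0.008], "twist": 0}
    - {"fingers": 0.28, "linear": [-0.001, 0, -0.008], "twist": 0}

```text
clock: 9.02
eef_pos: [538.3, 220.8, 48.4]
tool_rot: [3.141, 0.0, 1.815]
force: [-1.9, 1.0, -1.6]
width: 24.1
gripper_force: 19.7
```

drive_tool:
  motion:
    - {"fingers": 0.28, "linear": [-0.002, 0, -0.008], "twist": 0}
    - {"fingers": 0.28, "linear": [0, 0, 0], "twist": 0}

```text
clock: 9.18
eef_pos: [539.8, 218.5, 57.3]
tool_rot: [3.139, 0.0, 1.814]
force: [-2.4, 1.1, -2.4]
width: 24.2
gripper_force: 19.7
```

Run:
```python
import numpy as np
f=np.arange(.435,2.4,.08)-.157
s=108*np.cos(f);z=108*np.sin(f)
for a in zip(f+.157,np.diff(s).round(1),-np.diff(z).round(1)):print(*a)
```

```text
0.43500000000000005 -2.7 -8.2
0.515 -3.3 -8.0
0.595 -4.0 -7.7
0.675 -4.6 -7.3
0.7550000000000001 -5.1 -6.9
0.8350000000000001 -5.7 -6.5
0.915 -6.2 -6.0
0.9950000000000001 -6.6 -5.5
1.0750000000000002 -7.1 -5.0
1.1550000000000002 -7.4 -4.4
1.235 -7.8 -3.8
1.3150000000000002 -8.0 -3.1
1.3950000000000002 -8.3 -2.5
1.4750000000000003 -8.4 -1.8
1.5550000000000002 -8.6 -1.1
1.6350000000000002 -8.6 -0.5
1.7150000000000003 -8.6 0.2
1.7950000000000004 -8.6 0.9
1.8750000000000004 -8.5 1.6
1.9550000000000003 -8.3 2.3
2.035 -8.1 2.9
2.115 -7.9 3.6
2.1950000000000003 -7.6 4.2
2.2750000000000004 -7.2 4.8
```

drive_tool:
  motion:
    - {"fingers": 0.28, "linear": [-0.0027, 0, -0.0082], "twist": 0}
    - {"fingers": 0.28, "linear": [-0.0034, 0, -0.008], "twist": 0}
    - {"fingers": 0.28, "linear": [0, 0, 0], "twist": 0}

```text
clock: 9.43
eef_pos: [541.3, 212.4, 73.2]
tool_rot: [3.14, 0.0, 1.813]
force: [-1.6, 2.1, -1.9]
width: 23.9
gripper_force: 19.5
```

drive_tool:
  motion:
    - {"fingers": 0.28, "linear": [-0.004, 0, -0.0077], "twist": 0}
    - {"fingers": 0.28, "linear": [-0.0046, 0, -0.0073], "twist": 0}
    - {"fingers": 0.28, "linear": [0, 0, 0], "twist": 0}

```text
clock: 9.68
eef_pos: [543.1, 203.9, 88.1]
tool_rot: [3.14, 0.0, 1.813]
force: [-1.1, 1.8, -1.3]
width: 23.9
gripper_force: 19.5
```

drive_tool:
  motion:
    - {"fingers": 0.28, "linear": [-0.0051, 0, -0.007], "twist": 0}
    - {"fingers": 0.28, "linear": [0, 0, 0], "twist": 0}

```text
clock: 9.85
eef_pos: [544.0, 199.1, 94.7]
tool_rot: [3.141, 0.0, 1.814]
force: [-1.2, 2.2, 0.1]
width: 24.2
gripper_force: 19.5
```

drive_tool:
  motion:
    - {"fingers": 0.28, "linear": [-0.0057, 0, -0.0065], "twist": 0}
    - {"fingers": 0.28, "linear": [-0.0062, 0, -0.006], "twist": 0}
    - {"fingers": 0.28, "linear": [-0.0066, 0, -0.0055], "twist": 0}
    - {"fingers": 0.28, "linear": [0, 0, 0], "twist": 0}

```text
clock: 10.18
eef_pos: [548.3, 180.3, 113.1]
tool_rot: [3.141, 0.001, 1.813]
force: [-2.9, 2.2, 1.9]
width: 23.8
gripper_force: 19.6
```

drive_tool:
  motion:
    - {"fingers": 0.28, "linear": [-0.007, 0, -0.005], "twist": 0}
    - {"fingers": 0.28, "linear": [-0.0074, 0, -0.0044], "twist": 0}
    - {"fingers": 0.28, "linear": [-0.0078, 0, -0.0038], "twist": 0}
    - {"fingers": 0.28, "linear": [0, 0, 0], "twist": 0}

```text
clock: 10.52
eef_pos: [553.6, 157.7, 126.0]
tool_rot: [-3.141, 0.001, 1.812]
force: [-3.2, 2.1, 5.3]
width: 24.1
gripper_force: 19.8
```

drive_tool:
  motion:
    - {"fingers": 0.28, "linear": [-0.008, 0, -0.0035], "twist": 0}
    - {"fingers": 0.28, "linear": [-0.0083, 0, -0.0027], "twist": 0}
    - {"fingers": 0.28, "linear": [-0.0084, 0, -0.002], "twist": 0}
    - {"fingers": 0.28, "linear": [-0.0086, 0, -0.001], "twist": 0}
    - {"fingers": 0.28, "linear": [0, 0, 0], "twist": 0}

```text
clock: 10.93
eef_pos: [561.7, 123.6, 134.4]
tool_rot: [-3.14, 0.003, 1.811]
force: [-4.2, -1.0, 5.7]
width: 23.9
gripper_force: 20.2
```

drive_tool:
  motion:
    - {"fingers": 0.28, "linear": [-0.0086, 0, -0.0005], "twist": 0}
    - {"fingers": 0.28, "linear": [-0.0086, 0, 0], "twist": 0}
    - {"fingers": 0.28, "linear": [-0.0086, 0, 0.001], "twist": 0}
    - {"fingers": 0.28, "linear": [-0.0085, 0, 0.0015], "twist": 0}
    - {"fingers": 0.28, "linear": [0, 0, 0], "twist": 0}

```text
clock: 11.35
eef_pos: [569.6, 89.3, 131.1]
tool_rot: [-3.139, 0.004, 1.811]
force: [-4.2, -3.0, 4.7]
width: 23.9
gripper_force: 20.5
```

drive_tool:
  motion:
    - {"fingers": 0.28, "linear": [-0.0083, 0, 0.0023], "twist": 0}
    - {"fingers": 0.28, "linear": [-0.0081, 0, 0.003], "twist": 0}
    - {"fingers": 0.28, "linear": [-0.0079, 0, 0.0036], "twist": 0}
    - {"fingers": 0.28, "linear": [0, 0, 0], "twist": 0}

```text
clock: 11.68
eef_pos: [575.0, 66.6, 121.7]
tool_rot: [-3.138, 0.003, 1.811]
force: [-4.4, -4.8, 2.5]
width: 24.2
gripper_force: 20.6
```

drive_tool:
  motion:
    - {"fingers": 0.35, "linear": [0, 0, 0], "twist": 0}
    - {"fingers": 1, "linear": [0, 0, 0], "twist": 0}
    - {"fingers": 1, "linear": [0, 0, 0], "twist": 0}
    - {"fingers": 1, "linear": [0, 0, 0], "twist": 0}
    - {"fingers": 1, "linear": [0, 0, 0], "twist": 0}

```text
clock: 12.1
eef_pos: [576.1, 71.8, 123.4]
tool_rot: [3.14, -0.0, 1.816]
force: [-0.2, 0.1, -0.1]
width: 77.1
gripper_force: 0.0
```

drive_tool:
  motion:
    - {"fingers": 1, "linear": [0, 0, -0.03], "twist": 0}
    - {"fingers": 1, "linear": [0, 0, -0.03], "twist": 0}
    - {"fingers": 1, "linear": [0.02, 0, -0.03], "twist": 0.1}
    - {"fingers": 1, "linear": [0.03, 0, -0.01], "twist": 0.1}
    - {"fingers": 1, "linear": [0, 0, 0], "twist": 0}

```text
clock: 12.52
eef_pos: [567.3, 128.9, 227.3]
tool_rot: [3.134, -0.007, 1.619]
force: [0.0, 1.1, 0.8]
width: 85.6
gripper_force: 0.0
```

Run:
```python
from h import *
from cell import cams,monitor
d=pickle.load(open('d0.pkl','rb'));w1=pickle.load(open('w1.pkl','rb'))
cur={n:cams.get_image(n) for n in('scene','side','wrist')};pickle.dump(cur,open('n8.pkl','wb'))
p0=np.load('pose.npy');refs=dict(scene=d['scene'],side=d['side'],wrist=w1);g=np.load('pose6.npy')
for ns in(['scene'],['side'],['scene','side']):
    p,f=match([refs[n] for n in ns],[cur[n] for n in ns],[p0]*len(ns),g);print(ns,p.round(3),f)
np.save('pose8.npy',p);R=standR(*p[3:]);print('rail',R@[262,0,3]+p[:3],R@[262,96,3]+p[:3],R@[262,-96,3]+p[:3])
print(monitor.read_state()['eef_pos'],monitor.read_state()['tool_rot'])
for a in(0,1.22,2.2,2.44):
    q=R@[115+108*np.cos(a),0,12+108*np.sin(a)]+p[:3]
    for n in cur:
        c=cur[n];gr=cv2.cvtColor(c['color'],cv2.COLOR_BGR2GRAY);u,v=proj(c,q)[0].round().astype(int)
        if 12<u<548 and 12<v<408:
            m=(gr[v-10:v+11,u-10:u+11]<50);ys,xs=np.nonzero(m);print(a,n,u,v,m.sum(),(xs.mean()-10,ys.mean()-10) if m.sum() else '')
```

```text
['scene'] [5.89556e+02 6.61800e+00 5.02000e+01 1.80000e+00 1.50000e-01] 0.00470863189548254
['side'] [5.90099e+02 5.62200e+00 5.02000e+01 1.80400e+00 1.50000e-01] 0.026000574231147766
['scene', 'side'] [5.89752e+02 6.39700e+00 5.02000e+01 1.80100e+00 1.50000e-01] 0.015470321290194988
rail [530.55850385 259.0623234   14.01352253] [437.08933087 237.16452212  14.01352253] [624.02767684 280.96012469  14.01352253]
[566.29357967 120.58543883 223.26053549] [3.14106293e+00 4.70488344e-04 1.61707955e+00]
0 scene 239 301 0 
0 side 319 174 0 
0 wrist 259 89 0 
1.22 scene 241 244 0 
1.22 side 313 160 1 (np.float64(10.0), np.float64(-10.0))
1.22 wrist 263 149 3 (np.float64(-2.666666666666667), np.float64(-5.666666666666667))
2.2 scene 251 209 0 
2.2 side 299 180 0 
2.2 wrist 287 271 34 (np.float64(4.1764705882352935), np.float64(9.264705882352942))
2.44 scene 253 208 0 
2.44 side 296 187 0 
2.44 wrist 291 285 320 (np.float64(0.037499999999999645), np.float64(2.1031250000000004))
```

Run:
```python
from h import *
c=pickle.load(open('d0.pkl','rb'))['scene']
for uv in((325,183),(404,165),(376,210)): print(onplane(c,uv,17))
plan([(530.5,259,90,.230)])
```

```text
[ 495.29041989 -228.50160997   17.        ]
[ 310.76450446 -390.57711351   17.        ]
[ 342.93129764 -169.00501607   17.        ]
[{"fingers":1,"linear":[0.0117,-0.0024,0.0111],"twist":0.116},{"fingers":1,"linear":[0.0113,-0.0038,0.0111],"twist":0.116},{"fingers":1,"linear":[0.0108,-0.0051,0.0111],"twist":0.116},{"fingers":1,"linear":[0.0101,-0.0063,0.0111],"twist":0.115},{"fingers":1,"linear":[0.0093,-0.0074,0.0111],"twist":0.116}]
[{"fingers":1,"linear":[0.0084,-0.0084,0.0111],"twist":0.115},{"fingers":1,"linear":[0.0074,-0.0093,0.0111],"twist":0.116},{"fingers":1,"linear":[0.0063,-0.0101,0.0111],"twist":0.115},{"fingers":1,"linear":[0.0051,-0.0108,0.0111],"twist":0.116},{"fingers":1,"linear":[0.0038,-0.0113,0.0111],"twist":0.115}]
[{"fingers":1,"linear":[0.0024,-0.0117,0.0111],"twist":0.116},{"fingers":1,"linear":[0.0011,-0.0118,0.0112],"twist":0.115}]
```

drive_tool:
  motion:
    - {"fingers": 1, "linear": [0.0117, -0.0024, 0.011], "twist": 0.116}
    - {"fingers": 1, "linear": [0.0113, -0.0038, 0.011], "twist": 0.116}
    - {"fingers": 1, "linear": [0.0108, -0.0051, 0.011], "twist": 0.116}
    - {"fingers": 1, "linear": [0.0101, -0.0063, 0.011], "twist": 0.116}
    - {"fingers": 1, "linear": [0.0093, -0.0074, 0.011], "twist": 0.116}

```text
clock: 13.08
eef_pos: [551.4, 176.6, 166.6]
tool_rot: [-3.141, 0.002, 1.028]
force: [0.7, 0.1, -0.1]
width: 85.5
gripper_force: 0.0
```

drive_tool:
  motion:
    - {"fingers": 1, "linear": [0.0084, -0.0084, 0.011], "twist": 0.115}
    - {"fingers": 1, "linear": [0.0074, -0.0093, 0.011], "twist": 0.116}
    - {"fingers": 1, "linear": [0.0063, -0.01, 0.011], "twist": 0.115}
    - {"fingers": 1, "linear": [0.0051, -0.0108, 0.011], "twist": 0.116}
    - {"fingers": 1, "linear": [0.0038, -0.0113, 0.011], "twist": 0.115}

```text
clock: 13.5
eef_pos: [537.0, 234.3, 111.6]
tool_rot: [3.141, 0.002, 0.451]
force: [0.1, 0.5, 0.2]
width: 85.3
gripper_force: 0.0
```

drive_tool:
  motion:
    - {"fingers": 1, "linear": [0.0024, -0.0117, 0.011], "twist": 0.116}
    - {"fingers": 1, "linear": [0.001, -0.0118, 0.011], "twist": 0.115}
    - {"fingers": 1, "linear": [0, 0, 0], "twist": 0}
    - {"fingers": 1, "linear": [0, 0, 0], "twist": 0}

```text
clock: 13.83
eef_pos: [530.4, 257.6, 90.0]
tool_rot: [3.14, 0.002, 0.231]
force: [-0.1, -0.8, 0.0]
width: 85.4
gripper_force: 0.0
```

Run:
```python
from h import *
from cell import cams,monitor
st=monitor.read_state();print(st['eef_pos'],st['tool_rot'],st['qpos'])
w=cams.get_image('wrist');pickle.dump(w,open('w9.pkl','wb'));cv2.imwrite('pics/w9.png',w['color'])
p=np.load('pose8.npy');R=standR(*p[3:])
for y in(-96,-50,0,50,96): print(y,proj(w,R@[262,y,3]+p[:3]))
print(proj(w,[*st['eef_pos'][:2],17]))
plan([(530.5,259,40,.23),(530.5,259,4,.23)],step=20)
```

```text
[530.35034291 257.64583307  89.97046771] [3.13994514e+00 2.48779081e-03 2.30841704e-01] [-0.53691718  0.72904714  0.0580952   1.80780001 -0.06597045  0.60943833
 -1.77929248]
-96 [[278.9159773   79.78927304]]
-50 [[279.05822232 148.56901549]]
0 [[279.19460552 215.03750571]]
50 [[279.31530916 274.30204536]]
96 [[279.41478359 323.45800851]]
[[280.92531397 216.86895104]]
[{"fingers":1,"linear":[-0.0001,-0.0007,0.0169],"twist":-0},{"fingers":1,"linear":[-0.0001,-0.0007,0.0169],"twist":-0},{"fingers":1,"linear":[-0.0001,-0.0007,0.0169],"twist":-0.001},{"fingers":1,"linear":[0,0,0.018],"twist":0},{"fingers":1,"linear":[0,0,0.018],"twist":0}]
```

View pics/w9.png

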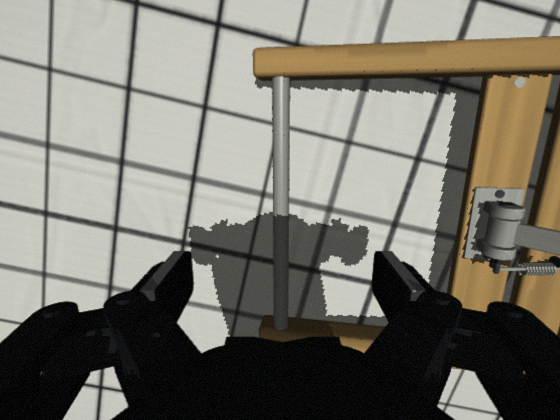

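drive_tool:
  motion:
    - {"fingers": 1, "linear": [0, 0, 0.025], "twist": 0}
    - {"fingers": 1, "linear": [0, 0, 0.025], "twist": 0}
    - {"fingers": 1, "linear": [0, 0, 0.02], "twist": 0}
    - {"fingers": 1, "linear": [0, 0, 0.012], "twist": 0}
    - {"fingers": 1, "linear": [0, 0, 0.003], "twist": 0}

```text
clock: 14.3
eef_pos: [530.7, 256.5, 4.7]
tool_rot: [3.14, 0.003, 0.226]
force: [-0.4, 0.4, -1.0]
width: 85.2
gripper_force: 0.0
```

drive_tool:
  motion:
    - {"fingers": 0.5, "linear": [0, 0, 0], "twist": 0}
    - {"fingers": 0.3, "linear": [0, 0, 0], "twist": 0}
    - {"fingers": 0.2, "linear": [0, 0, 0], "twist": 0}
    - {"fingers": 0.13, "linear": [0, 0, 0], "twist": 0}
    - {"fingers": 0.11, "linear": [0, 0, 0], "twist": 0}

```text
clock: 14.72
eef_pos: [531.6, 258.9, 7.1]
tool_rot: [-3.141, -0.002, 0.227]
force: [0.7, 0.2, -0.7]
width: 25.8
gripper_force: 0.0
```

drive_tool:
  motion:
    - {"fingers": 0.11, "linear": [0, 0, 0], "twist": 0}
    - {"fingers": 0.11, "linear": [0, 0, 0], "twist": 0}

```text
clock: 14.88
eef_pos: [531.4, 258.9, 6.9]
tool_rot: [-3.141, -0.001, 0.227]
force: [-0.8, -0.2, 5.3]
width: 10.0
gripper_force: 40.0
```

Run:
```python
import numpy as np
th=np.radians(np.array([-9,-4.5,0,5,10,15,20,25,30,35,40,45,50.2,55,60,65,70,75,80,85,90,95,100,105,109]))
def loc(x,z,t): return np.array([x*np.cos(t)-z*np.sin(t), x*np.sin(t)+z*np.cos(t)])
out=[];piv=None;prev=None;base=loc(54,-47,th[0]);cp=(54,-47);ph=base[0]
for t in th:
    d=np.degrees(t)
    for lim,new in((0.01,(30,-47)),(50.3,(0,-11)),(90.01,(0,11))):
        if d>lim and {(30,-47):0,(0,-11):1,(0,11):2}[new]>={(54,-47):-1,(30,-47):0,(0,-11):1,(0,11):2}[cp] and new!=cp:
            a=loc(*cp,np.radians(lim));b=loc(*new,np.radians(lim));ph+=b[0]-a[0];cp=new
    r=loc(262,3,t)-loc(*cp,t);out.append((d,ph+r[0],r[1]))
o=np.array(out);np.save('arc.npy',o)
for a,b in zip(o,np.vstack([np.diff(o,axis=0),[0,0,0]])):print(a.round(1),b[1:].round(1))
```

```text
[ -9.  259.2  16.8] [-2.  16.7]
[ -4.5 257.3  33.5] [-3.3 16.5]
[  0. 254.  50.] [-5.2 20. ]
[  5.  248.7  70. ] [-7.  19.5]
[ 10.  241.8  89.5] [-8.6 18.8]
[ 15.  233.1 108.3] [-10.2  18. ]
[ 20.  222.9 126.3] [-11.8  17. ]
[ 25.  211.1 143.4] [-13.2  15.9]
[ 30.  197.9 159.3] [-14.6  14.7]
[ 35.  183.3 174. ] [-15.8  13.4]
[ 40.  167.6 187.4] [-16.9  12. ]
[ 45.  150.7 199.4] [-18.6  10.8]
[ 50.2 132.1 210.2] [-18.1  12.4]
[ 55.  113.9 222.6] [-19.9  11.3]
[ 60.   94.  233.9] [-20.8   9.5]
[ 65.   73.2 243.4] [-21.6   7.6]
[ 70.   51.6 251. ] [-22.2   5.7]
[ 75.   29.4 256.7] [-22.6   3.8]
[ 80.    6.8 260.5] [-22.8   1.8]
[ 85.  -16.  262.2] [-22.9  -0.2]
[ 90.  -38.9 262. ] [-22.9  -0.3]
[ 95.  -61.7 261.7] [-22.8  -2.3]
[100.  -84.5 259.4] [-22.5  -4.3]
[ 105.  -107.   255.1] [-17.7  -4.8]
[ 109.  -124.6  250.3] [0. 0.]
```

drive_tool:
  motion:
    - {"fingers": 0.2, "linear": [0, 0, 0], "twist": 0}
    - {"fingers": 0.2, "linear": [0, 0, 0.004], "twist": 0}
    - {"fingers": 0.14, "linear": [0, 0, 0], "twist": 0}
    - {"fingers": 0.12, "linear": [0, 0, 0], "twist": 0}
    - {"fingers": 0.12, "linear": [0, 0, 0], "twist": 0}

```text
clock: 15.3
eef_pos: [530.7, 258.8, 1.7]
tool_rot: [-3.141, 0.0, 0.227]
force: [0.4, 1.2, -3.0]
width: 10.8
gripper_force: 27.2
```

drive_tool:
  motion:
    - {"fingers": 0.12, "linear": [0, 0.001, -0.008], "twist": 0}
    - {"fingers": 0.12, "linear": [0, 0.001, -0.009], "twist": 0}
    - {"fingers": 0.12, "linear": [0, 0.002, -0.008], "twist": 0}
    - {"fingers": 0.12, "linear": [0, 0.002, -0.008], "twist": 0}
    - {"fingers": 0.12, "linear": [0, 0, 0], "twist": 0}

```text
clock: 15.72
eef_pos: [533.2, 253.0, 37.3]
tool_rot: [-3.141, -0.003, 0.226]
force: [-0.3, 2.1, -2.5]
width: 10.8
gripper_force: 27.0
```

drive_tool:
  motion:
    - {"fingers": 0.12, "linear": [0, 0.0025, -0.01], "twist": 0}
    - {"fingers": 0.12, "linear": [0, 0.0027, -0.01], "twist": 0}
    - {"fingers": 0.12, "linear": [0, 0.0033, -0.0098], "twist": 0}
    - {"fingers": 0.12, "linear": [0, 0.0037, -0.0097], "twist": 0}
    - {"fingers": 0.12, "linear": [0, 0, 0], "twist": 0}

```text
clock: 16.13
eef_pos: [536.6, 240.2, 77.1]
tool_rot: [-3.141, -0.003, 0.225]
force: [-0.3, 4.5, -2.5]
width: 10.8
gripper_force: 26.6
```

drive_tool:
  motion:
    - {"fingers": 0.12, "linear": [0, 0.004, -0.0095], "twist": 0}
    - {"fingers": 0.12, "linear": [0, 0.0045, -0.0093], "twist": 0}
    - {"fingers": 0.12, "linear": [0, 0.005, -0.009], "twist": 0}
    - {"fingers": 0.12, "linear": [0, 0.0053, -0.009], "twist": 0}
    - {"fingers": 0.12, "linear": [0, 0, 0], "twist": 0}

```text
clock: 16.55
eef_pos: [540.8, 221.5, 113.7]
tool_rot: [-3.142, -0.003, 0.225]
force: [-1.1, 4.7, -0.3]
width: 10.9
gripper_force: 26.3
```

drive_tool:
  motion:
    - {"fingers": 0.12, "linear": [0, 0.0057, -0.0087], "twist": 0}
    - {"fingers": 0.12, "linear": [0, 0.006, -0.0085], "twist": 0}
    - {"fingers": 0.12, "linear": [0, 0.0065, -0.008], "twist": 0}
    - {"fingers": 0.12, "linear": [0, 0.0068, -0.008], "twist": 0}
    - {"fingers": 0.12, "linear": [0, 0, 0], "twist": 0}

```text
clock: 16.97
eef_pos: [546.1, 197.0, 146.9]
tool_rot: [-3.141, -0.002, 0.225]
force: [-1.3, 4.1, 1.5]
width: 10.8
gripper_force: 26.1
```

```bash
cat >> h.py <<'E'
def arcpos(pose):
    """rail h,z along/above from TCP and the arc's angle for that height"""
    from cell import monitor
    st=monitor.read_state();u=np.array([np.cos(pose[3]),np.sin(pose[3])])
    h=(st['eef_pos'][:2]-pose[:2])@u; z=st['eef_pos'][2]+15.1
    o=np.load('arc.npy'); t=np.interp(z,o[:20,2],o[:20,0]); print('h',h,'z',z,'theta by z',t,'h expected',np.interp(t,o[:,0],o[:,1]),'lat',(st['eef_pos'][:2]-pose[:2])@[-u[1],u[0]],st['force'],st['width'],st['gripper_force'])
def lean(cur,refs,p0,guess,free=(0,1,2,4)): return match(refs,cur,p0,guess,free)
E
python3 -c "
from h import *
arcpos(np.load('pose8.npy'))"
```

```text
h 195.54080818485923 z 161.99065579463803 theta by z 30.913137881089 h expected 195.24278488304986 lat -1.0007097731187997 [-1.3263961   4.06033708  1.45357483] 10.812519019076817 26.088870763778687
```

```bash
cat >> h.py <<'E'
def tilt(dz=15.1,lat=None,rng=(-15,125),yaw=None):
    from cell import cams,monitor
    ref=pickle.load(open('d0.pkl','rb'))['side'];p0=np.load('pose.npy');p8=np.load('pose8.npy')
    T=samp(sat(ref['color']),proj(ref,P@standR(*p0[3:]).T+p0[:3]))
    c=cams.get_image('side');m=sat(c['color']);st=monitor.read_state()
    yaw=p8[3] if yaw is None else yaw
    rail=st['eef_pos']+[0,0,dz]
    yh=np.array([-np.sin(yaw),np.cos(yaw),0]); rail=rail+yh*(1.0 if lat is None else lat)
    best=[]
    for t in np.arange(*rng,1.):
        R=standR(yaw,-np.radians(t)); g=samp(m,proj(c,(P-[262,0,3])@R.T+rail)); best.append((np.nanmean((g-T)**2),t))
    best.sort(); t=best[0][1]; R=standR(yaw,-np.radians(t)); k=lambda q:(R@(np.array(q)-[262,0,3])+rail).round(1)
    print('best theta',best[:3],'TCP',st['eef_pos'].round(1)); print('lipe',k([54,0,-47]),'lip0',k([30,0,-47]),'ff',k([0,0,-11]),'fb',k([0,0,11]),'leg',k([115+108*np.cos(2.44),0,12+108*np.sin(2.44)]))
    return t
E
python3 -c "
from h import *
tilt()"
```

```text
best theta [(np.float32(0.027262986), np.float64(30.0)), (np.float32(0.02728901), np.float64(31.0)), (np.float32(0.02753896), np.float64(29.0))] TCP [545.8 197.7 146.1]
lipe [580.2  46.4  13.9] lip0 [584.9  26.2   1.9] ff [594.9 -16.6  18.1] fb [597.4 -27.3  37.1] leg [599.1 -34.4 114.6]
```

drive_tool:
  motion:
    - {"fingers": 0.12, "linear": [0, 0.0071, -0.0075], "twist": 0}
    - {"fingers": 0.12, "linear": [0, 0.0075, -0.0072], "twist": 0}
    - {"fingers": 0.12, "linear": [0, 0.0078, -0.0068], "twist": 0}
    - {"fingers": 0.12, "linear": [0, 0.0081, -0.0065], "twist": 0}
    - {"fingers": 0.12, "linear": [0, 0, 0], "twist": 0}

```text
clock: 17.43
eef_pos: [551.9, 169.1, 174.6]
tool_rot: [-3.139, -0.001, 0.226]
force: [-3.8, 7.6, 6.9]
width: 10.7
gripper_force: 26.2
```

drive_tool:
  motion:
    - {"fingers": 0.12, "linear": [0, 0.0083, -0.0062], "twist": 0}
    - {"fingers": 0.12, "linear": [0, 0.0087, -0.0058], "twist": 0}
    - {"fingers": 0.12, "linear": [0, 0.009, -0.0056], "twist": 0}
    - {"fingers": 0.12, "linear": [0, 0.0093, -0.0054], "twist": 0}
    - {"fingers": 0.12, "linear": [0, 0, 0], "twist": 0}

```text
clock: 17.85
eef_pos: [560.4, 133.5, 198.0]
tool_rot: [-3.141, -0.002, 0.225]
force: [-3.1, 7.4, 9.6]
width: 10.9
gripper_force: 27.0
```

drive_tool:
  motion:
    - {"fingers": 0.12, "linear": [0, 0.009, -0.0062], "twist": 0}
    - {"fingers": 0.12, "linear": [0, 0.0093, -0.006], "twist": 0}
    - {"fingers": 0.12, "linear": [0, 0.0098, -0.0058], "twist": 0}
    - {"fingers": 0.12, "linear": [0, 0.01, -0.0055], "twist": 0}
    - {"fingers": 0.12, "linear": [0, 0, 0], "twist": 0}

```text
clock: 18.27
eef_pos: [568.9, 96.2, 221.3]
tool_rot: [-3.141, -0.002, 0.225]
force: [-3.0, 6.4, 9.3]
width: 10.7
gripper_force: 26.7
```

```bash
python3 -c "
from h import *
arcpos(np.load('pose8.npy'));tilt()"
```

```text
h 92.20518883270132 z 236.3894046280303 theta by z 61.31498442365114 h expected 88.51665586491346 lat -0.2136387068887693 [-3.02243932  6.39751028  9.34092656] 10.699432839195579 26.74813985824585
best theta [(np.float32(0.081965946), np.float64(74.0)), (np.float32(0.081998445), np.float64(73.0)), (np.float32(0.08234004), np.float64(75.0))] TCP [568.6  97.2 220.8]
lipe [569.8  87.9  22.2] lip0 [571.3  81.5  -0.9] ff [581.   39.7 -19.8] fb [585.9  19.1 -13.7] leg [599.3 -38.3  37. ]
```

drive_tool:
  motion:
    - {"fingers": 0.12, "linear": [0, 0, -0.004], "twist": 0}
    - {"fingers": 0.12, "linear": [0, 0, 0], "twist": 0}
    - {"fingers": 0.12, "linear": [0, 0, 0], "twist": 0}

```text
clock: 18.57
eef_pos: [567.6, 95.8, 222.5]
tool_rot: [3.141, 0.002, 0.226]
force: [-0.8, 1.2, -2.4]
width: 10.9
gripper_force: 25.8
```

```bash
python3 -c "
from h import *
arcpos(np.load('pose8.npy'))
from cell import cams
c=cams.get_image('side');m=sat(c['color']);from cell import monitor
st=monitor.read_state();p=np.load('pose8.npy');yaw=p[3];rail=st['eef_pos']+[0,0,15.1]
# upright model: solid boxes + wood mask; score in/out contrast for theta
m=(m>.5).astype(np.uint8)
roi=np.zeros_like(m);u,v=proj(c,rail)[0];roi[int(v)-40:int(v)+130,int(u)-80:int(u)+80]=1
def mask(t):
    R=standR(yaw,-np.radians(t));k=np.zeros_like(m)
    B=[(0,280,-114,-96,-11,11),(0,280,96,114,-11,11),(30,54,-116,116,-47,-40),(30,36,-116,116,-47,-11),(40,80,-105,105,-11,11),(93,133,-105,105,-11,11)]
    for x0,x1,y0,y1,z0,z1 in B:
        X=np.array([(x,y,z) for x in(x0,x1) for y in(y0,y1) for z in(z0,z1)])-[262,0,3]
        h=cv2.convexHull(proj(c,X@R.T+rail).astype(np.float32)).round().astype(np.int32);cv2.fillConvexPoly(k,h,1)
    return k
r=[]
for t in range(20,125,2):
    k=mask(t);a=m*roi;r.append((round(float((k&a).sum()/(k|a).sum()),3),t))
print(sorted(r)[::-1][:6])
"
```

```text
h 92.1310528484315 z 237.61317458680358 theta by z 61.9610706168201 h expected 85.82403107920129 lat 1.1198523501994195 [-0.75167694  1.16982868 -2.38544978] 10.937236809657136 25.803510546684265
[(0.0, 124), (0.0, 122), (0.0, 120), (0.0, 118), (0.0, 116), (0.0, 114)]
```

```bash
cat >> h.py <<'E'
def iou(dz=15.1,cams_=('side','scene')):
    from cell import cams,monitor
    st=monitor.read_state();yaw=np.load('pose8.npy')[3];rail0=st['eef_pos']+[0,0,dz];res={}
    B=[(0,280,-114,-96,-11,11),(0,280,96,114,-11,11),(30,54,-116,116,-47,-40),(30,36,-116,116,-47,-11),(40,80,-105,105,-11,11),(93,133,-105,105,-11,11)]
    for n in cams_:
        c=cams.get_image(n);m=(sat(c['color'])>.5).astype(np.uint8);u,v=proj(c,rail0)[0].astype(int);roi=np.zeros_like(m)
        roi[max(v-60,0):v+170,max(u-100,0):u+100]=1;a=m*roi;r=[]
        for t in range(0,126,1):
            R=standR(yaw,-np.radians(t));k=np.zeros_like(m)
            for x0,x1,y0,y1,z0,z1 in B:
                X=np.array([(x,y,z) for x in(x0,x1) for y in(y0,y1) for z in(z0,z1)])-[262,0,3]
                cv2.fillConvexPoly(k,cv2.convexHull(proj(c,X@R.T+rail0).astype(np.float32)).round().astype(np.int32),1)
            r.append((round(float((k&a).sum()/max((k|a).sum(),1)),3),t))
        print(n,(u,v),a.sum(),sorted(r)[::-1][:5])
E
python3 -c "
from h import *
iou()"
```

```text
side (np.int64(303), np.int64(151)) 5 [(0.002, 96), (0.002, 95), (0.002, 94), (0.002, 93), (0.002, 92)]
scene (np.int64(246), np.int64(180)) 2501 [(0.495, 60), (0.482, 59), (0.481, 61), (0.478, 62), (0.466, 63)]
```

drive_tool:
  motion:
    - {"fingers": 0.12, "linear": [0, 0.0104, -0.0047], "twist": 0}
    - {"fingers": 0.12, "linear": [0, 0.0106, -0.0042], "twist": 0}
    - {"fingers": 0.12, "linear": [0, 0.0108, -0.0038], "twist": 0}
    - {"fingers": 0.12, "linear": [0, 0.011, -0.0032], "twist": 0}
    - {"fingers": 0.12, "linear": [0, 0, 0], "twist": 0}

```text
clock: 19.13
eef_pos: [578.9, 50.8, 241.1]
tool_rot: [3.139, -0.002, 0.222]
force: [-4.7, 0.8, 5.7]
width: 10.8
gripper_force: 26.5
```

drive_tool:
  motion:
    - {"fingers": 0.12, "linear": [0, 0.0111, -0.0028], "twist": 0}
    - {"fingers": 0.12, "linear": [0, 0.0112, -0.0024], "twist": 0}
    - {"fingers": 0.12, "linear": [0, 0.0113, -0.002], "twist": 0}
    - {"fingers": 0.12, "linear": [0, 0.0114, -0.0015], "twist": 0}
    - {"fingers": 0.12, "linear": [0, 0, 0], "twist": 0}

```text
clock: 19.55
eef_pos: [589.2, 5.8, 249.2]
tool_rot: [3.138, -0.002, 0.222]
force: [-3.9, 0.3, 6.8]
width: 10.6
gripper_force: 27.2
```

```bash
python3 -c "
from h import *
arcpos(np.load('pose8.npy'))
iou(cams_=['scene'])"
```

```text
h -0.4257592369720461 z 264.335227618496 theta by z 85.0 h expected -15.990588779766666 lat 0.6421211545949072 [-3.88873533  0.26418984  6.84779137] 10.585026100772632 27.20616638660431
scene (np.int64(255), np.int64(142)) 4078 [(0.646, 81), (0.637, 82), (0.628, 83), (0.628, 80), (0.619, 84)]
```

drive_tool:
  motion:
    - {"fingers": 0.12, "linear": [0, 0.0115, -0.0015], "twist": 0}
    - {"fingers": 0.12, "linear": [0, 0.0115, -0.0005], "twist": 0}
    - {"fingers": 0.12, "linear": [0, 0.0115, 0], "twist": 0}
    - {"fingers": 0.12, "linear": [0, 0.0115, 0], "twist": 0}
    - {"fingers": 0.12, "linear": [0, 0, 0], "twist": 0}

```text
clock: 20.02
eef_pos: [599.5, -38.4, 249.8]
tool_rot: [3.138, -0.001, 0.222]
force: [-1.6, -0.1, 3.6]
width: 10.9
gripper_force: 27.4
```

drive_tool:
  motion:
    - {"fingers": 0.12, "linear": [0, 0.0115, 0], "twist": 0}
    - {"fingers": 0.12, "linear": [0, 0.0115, 0.0005], "twist": 0}
    - {"fingers": 0.12, "linear": [0, 0.0115, 0.001], "twist": 0}
    - {"fingers": 0.12, "linear": [0, 0, 0], "twist": 0}

```text
clock: 20.35
eef_pos: [607.2, -71.1, 247.8]
tool_rot: [3.139, -0.001, 0.223]
force: [1.0, 0.3, 1.5]
width: 10.4
gripper_force: 27.1
```

```bash
python3 -c "
from h import *
arcpos(np.load('pose8.npy'))
iou(cams_=['scene'])"
```

```text
h -79.41353420402392 z 262.894423665171 theta by z 85.0 h expected -15.990588779766666 lat 0.6777438635056718 [1.04766823 0.34293218 1.49887514] 10.422023125389888 27.106167376041412
scene (np.int64(262), np.int64(123)) 4345 [(0.661, 98), (0.655, 97), (0.653, 99), (0.652, 96), (0.646, 100)]
```

drive_tool:
  motion:
    - {"fingers": 0.12, "linear": [0, 0.011, 0.0017], "twist": 0}
    - {"fingers": 0.12, "linear": [0, 0.011, 0.002], "twist": 0}
    - {"fingers": 0.12, "linear": [0, 0.011, 0.0022], "twist": 0}
    - {"fingers": 0.12, "linear": [0, 0, 0], "twist": 0}

```text
clock: 20.73
eef_pos: [614.2, -102.5, 241.5]
tool_rot: [3.139, -0.0, 0.224]
force: [1.4, -0.7, 0.8]
width: 10.9
gripper_force: 27.0
```

drive_tool:
  motion:
    - {"fingers": 0.12, "linear": [0, 0.008, 0.002], "twist": 0}
    - {"fingers": 0.12, "linear": [0, 0, 0], "twist": 0}
    - {"fingers": 0.12, "linear": [0, 0, 0], "twist": 0}

```text
clock: 20.98
eef_pos: [615.6, -107.5, 240.3]
tool_rot: [3.141, -0.0, 0.226]
force: [0.0, -0.1, 1.9]
width: 10.8
gripper_force: 27.0
```

```bash
python3 -c "
from h import *
arcpos(np.load('pose8.npy'))
iou(cams_=['scene'],dz=12.2)"
```

```text
h -116.74929636289599 z 255.37609085974785 theta by z 73.84383629869664 h expected 34.53445460529222 lat 0.823310725777624 [ 0.01922155 -0.09430475  1.93653259] 10.77998704710967 26.98731154203415
scene (np.int64(265), np.int64(118)) 4421 [(0.696, 106), (0.696, 105), (0.693, 104), (0.687, 107), (0.687, 103)]
```

drive_tool:
  motion:
    - {"fingers": 0.12, "linear": [0, 0.004, 0.001], "twist": 0}
    - {"fingers": 0.12, "linear": [0, 0.004, 0.001], "twist": 0}
    - {"fingers": 0.12, "linear": [0, 0, 0], "twist": 0}
    - {"fingers": 0.12, "linear": [0, 0, 0], "twist": 0}

```text
clock: 21.37
eef_pos: [617.3, -115.0, 238.1]
tool_rot: [3.142, -0.0, 0.226]
force: [0.3, 0.5, -0.0]
width: 10.9
gripper_force: 26.8
```

drive_tool:
  motion:
    - {"fingers": 0.12, "linear": [0, 0.003, 0.001], "twist": 0}
    - {"fingers": 0.12, "linear": [0, 0, 0], "twist": 0}
    - {"fingers": 0.12, "linear": [0, 0, 0], "twist": 0}

```text
clock: 21.62
eef_pos: [617.9, -116.9, 237.6]
tool_rot: [-3.141, -0.0, 0.227]
force: [-0.6, 2.1, 3.9]
width: 11.0
gripper_force: 27.1
```

drive_tool:
  motion:
    - {"fingers": 0.17, "linear": [0, 0, 0], "twist": 0}
    - {"fingers": 0.2, "linear": [0, 0, 0], "twist": 0}
    - {"fingers": 0.2, "linear": [0, 0, 0], "twist": 0}
    - {"fingers": 0.2, "linear": [0, 0, 0], "twist": 0}
    - {"fingers": 0.2, "linear": [0, 0, 0], "twist": 0}

```text
clock: 22.03
eef_pos: [617.7, -118.1, 237.1]
tool_rot: [3.141, 0.0, 0.227]
force: [0.5, 0.7, 0.5]
width: 17.3
gripper_force: 0.0
```

```bash
python3 -c "
from h import *
arcpos(np.load('pose8.npy'))
iou(cams_=['scene'],dz=12.2)"
```

```text
h -127.59567855057419 z 252.19905629296056 theta by z 71.06100847597794 h expected 46.87126053416655 lat 1.1618088365013364 [0.46698095 0.69573927 0.54608582] 17.277257650322895 0.0
scene (np.int64(266), np.int64(117)) 4433 [(0.71, 107), (0.706, 108), (0.699, 110), (0.697, 109), (0.692, 106)]
```

drive_tool:
  motion:
    - {"fingers": 0.15, "linear": [0, 0, 0], "twist": 0}
    - {"fingers": 0.13, "linear": [0, 0, 0], "twist": 0}
    - {"fingers": 0.12, "linear": [0, 0, 0], "twist": 0}
    - {"fingers": 0.12, "linear": [0, 0, 0], "twist": 0}
    - {"fingers": 0.12, "linear": [0, 0, 0], "twist": 0}

```text
clock: 22.5
eef_pos: [617.7, -117.3, 237.3]
tool_rot: [-3.141, 0.0, 0.227]
force: [-0.5, 1.9, -0.4]
width: 10.6
gripper_force: 26.4
```

Run:
```python
from h import *
arcpos(np.load('pose8.npy'))
iou(cams_=['scene'],dz=12.2)
from cell import cams,monitor
# full fit against wood mask in the scene: rail position, theta, yaw, roll
c=cams.get_image('scene');m=(sat(c['color'])>.5).astype(np.uint8);cv2.imwrite('pics/s10.png',c['color'])
e=monitor.read_state()['eef_pos'];rail0=e+[0,0,12.2];u,v=proj(c,rail0)[0].astype(int);roi=np.zeros_like(m);roi[v-60:v+170,u-100:u+100]=1;a=m*roi
B=[(0,280,-114,-96,-11,11),(0,280,96,114,-11,11),(30,54,-116,116,-47,-40),(30,36,-116,116,-47,-11),(40,80,-105,105,-11,11),(93,133,-105,105,-11,11)]
y8=np.load('pose8.npy')[3]
from scipy.optimize import differential_evolution
def cost(q):
    R=standR(y8+q[1],-np.radians(q[0]),q[2]);k=np.zeros_like(m);yh=np.array([-np.sin(y8),np.cos(y8),0])
    for x0,x1,y0,y1,z0,z1 in B:
        X=np.array([(x,y,z) for x in(x0,x1) for y in(y0,y1) for z in(z0,z1)])-[262,0,3]
        h=cv2.convexHull(proj(c,X@R.T+rail0+yh*q[3]+[0,0,q[4]]).astype(np.float32))
        cv2.fillConvexPoly(k,(h*16).round().astype(np.int32),1,shift=4)
    return -float((k&a).sum()/(k|a).sum())
r=differential_evolution(cost,[(95,125),(-.1,.1),(-.08,.08),(-10,10),(-8,8)],seed=0,maxiter=60)
print(r.x.round(3),r.fun)
```

```text
h -126.84668499514578 z 252.3663104677054 theta by z 71.20750973718911 h expected 46.221792531459926 lat 0.9917826262625518 [-0.46554749  1.91840424 -0.38688787] 10.588170515303924 26.38820707798004
scene (np.int64(266), np.int64(117)) 4437 [(0.703, 107), (0.699, 109), (0.697, 108), (0.697, 106), (0.695, 105)]
[ 1.01701e+02 -3.90000e-02  5.70000e-02  1.88000e-01 -7.52600e+00] -0.7198319327731092
```

drive_tool:
  motion:
    - {"fingers": 0.12, "linear": [0, 0.003, 0.001], "twist": 0}
    - {"fingers": 0.12, "linear": [0, 0, 0], "twist": 0}
    - {"fingers": 0.12, "linear": [0, 0, 0], "twist": 0}
    - {"fingers": 0.12, "linear": [0, 0, 0], "twist": 0}

```text
clock: 22.93
eef_pos: [618.7, -120.6, 236.5]
tool_rot: [-3.142, -0.001, 0.227]
force: [-1.0, 1.7, 1.2]
width: 10.7
gripper_force: 26.5
```

drive_tool:
  motion:
    - {"fingers": 0.12, "linear": [0, 0.002, 0.001], "twist": 0}
    - {"fingers": 0.12, "linear": [0, 0, 0], "twist": 0}
    - {"fingers": 0.12, "linear": [0, 0, 0], "twist": 0}
    - {"fingers": 0.12, "linear": [0, 0, 0], "twist": 0}

```text
clock: 23.27
eef_pos: [619.1, -122.5, 235.4]
tool_rot: [-3.141, -0.0, 0.227]
force: [-0.5, 2.2, 2.6]
width: 10.9
gripper_force: 26.6
```

Run:
```python
from h import *
from cell import cams,monitor
c=cams.get_image('side');g=cv2.cvtColor(c['color'],cv2.COLOR_BGR2GRAY);cv2.imwrite('pics/side11.png',c['color'])
e=monitor.read_state()['eef_pos'];y=np.load('pose8.npy')[3]
for dz in(12.2,15):
  for t in(103,106,109,112):
    R=standR(y,-np.radians(t));k=lambda q:R@(np.array(q)-[262,0,3])+e+[0,0,dz]
    L=k([115+108*np.cos(2.44),0,12+108*np.sin(2.44)]);print(dz,t,'leg z',L[2].round(1),proj(c,L).round(1),'footback z',k([0,0,11])[2].round(1),'pix ends',proj(c,[k([0,114,11]),k([0,-114,11]),k([280,114,11]),k([280,-114,11])]).round().tolist())
u,v=proj(c,L)[0].round().astype(int)
q=g[v-16:v+17,u-20:u+21];print(u,v);print('\n'.join(''.join('#' if a<45 else '+' if a<80 else '-' if a<120 else '.' for a in r) for r in q))
h=cv2.cvtColor(c['color'],cv2.COLOR_BGR2HSV)
```

```text
12.2 103 leg z 6.3 [[264.8 257.3]] footback z -9.5 pix ends [[245.0, 230.0], [309.0, 256.0], [228.0, 183.0], [303.0, 212.0]]
12.2 106 leg z 5.3 [[266.8 254.5]] footback z -6.5 pix ends [[247.0, 226.0], [311.0, 253.0], [228.0, 183.0], [303.0, 213.0]]
12.2 109 leg z 5.0 [[268.8 251.6]] footback z -2.7 pix ends [[249.0, 223.0], [313.0, 249.0], [228.0, 184.0], [303.0, 213.0]]
12.2 112 leg z 5.3 [[270.8 248.6]] footback z 1.7 pix ends [[251.0, 219.0], [315.0, 245.0], [228.0, 184.0], [302.0, 213.0]]
15 103 leg z 9.1 [[264.8 256.8]] footback z -6.7 pix ends [[245.0, 229.0], [309.0, 256.0], [228.0, 182.0], [303.0, 212.0]]
15 106 leg z 8.1 [[266.8 254. ]] footback z -3.7 pix ends [[247.0, 226.0], [311.0, 252.0], [228.0, 182.0], [303.0, 212.0]]
15 109 leg z 7.8 [[268.8 251. ]] footback z 0.1 pix ends [[249.0, 222.0], [313.0, 248.0], [228.0, 183.0], [303.0, 212.0]]
15 112 leg z 8.1 [[270.8 248. ]] footback z 4.5 pix ends [[251.0, 218.0], [315.0, 245.0], [228.0, 183.0], [302.0, 213.0]]
271 248
-----.-----------------.----------.....--
-----------------------------------......
-------------------
[... 582 characters left out ...]
--+++++++-..................
------.-.......-++++++-..................
----............-+++++-..................
----..............-+++---...............-
---..................------...........---
--.....................-------.......----
--.......................---+---...------
-........................----------------
.-...........................------------
..............................-----------
...............................---------.
................................------...
..................................---....
.........................................
.........................................
.........................................
.........................................
```

```bash
python3 -c "
from cell import monitor,ctrl
s=monitor.read_state();print(s['clock'],s['force'],s['gripper_force']);print(ctrl.finish_job())"
```

```text
23.3167 [-0.38500404  3.10184544  3.02752444] 26.619898974895477
the job is handed in; nothing more can be done
None
```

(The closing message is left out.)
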